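Pack the canisters into the bolted pull-out tray

ROBOT

A 6-joint arm with a two-finger parallel gripper is mounted at the origin on the work surface. World frame = base frame: x ahead of the robot, y to its left, z up, the work surface at z = 0. Lengths are in m, angles in rad, forces in N, time in s.
With the tool pointing down it reaches from about 0.375 to 0.975 m from the base axis. Payload 3.8 kg.
Tool frame: the origin (TCP) lies midway between the tips of the shut fingers; the grasp point (between the pads) lies 19 mm behind it; x points along the fingers, z is the direction in which the jaws open and shut, and the axes are right-handed (so a half turn about x gives the same grasp; the last joint's range is limited). The gripper opens to 85 mm and grips with 20 to 120 N. Pads are 22 mm wide; open, the fingers measure 114 mm over their backs; the gripper's body (76 mm by 85 mm) begins 54 mm behind the grasp point. The pads swing forward as they close: fully open they stand 13 mm farther back than shut.
Start: joints at [-1.303, 0.264, 1.604, -0, 1.274, -0.037], TCP at [0.203, -0.644, 0.231] pointing down, gripper open.
Joint ranges: [-2.63, 2.63], [-0.94, 2.18], [0.31, 2.57], [-1.31, 4.45], [0, 2.66], [-2.55, 2.55]. Speed limits (rad/s): [2.57, 2.57, 3.14, 3.14, 3.14, 3.14].

INTERFACE

Orientations are given as a rotation vector (axis times angle).
In Python, from workcell import * gives the robot as it stands. The module is installed in compiled form; this text tells all that it offers.
- The arm moves only by the tool carry_out, never from a script. Its arguments are lists of equal length, an entry for each row: "offset": the shift along the tool's x, y, z in cm, a list of three; "delta_rot": the turn, a rotation vector about the tool's x, y, z in degrees, a list of three. A call has exactly 5 rows; each row shifts and turns the commanded pose from where the row before left it, along the tool's axes as they then stand; what a row does not reach is not made up. A row lasts 1/12 s, in which the tool goes at most 41.7 mm and 7.16 degrees, less where a joint would pass 70% of its speed; a pose out of reach is approached as far as the arm can. A call is refused whole if a number of a shift passes 4.17 or a number of a turn 7.16, either way. A call with a gripper value outside its range is refused whole. "fingers" is the opening, from -1 (shut) to 1 (fully open), set as the call begins (left out, the last holds). The fingers move at their own pace and stop on an object; "newtons" is the grip in N (left out, the last holds). Time passes only in rows, so rows that do not move let the fingers close, or fill a call up. It gives the time, the measured TCP pose, the force and the opening at its end, in the units of the state.
- read_state(): the state, without advancing time (a new reading comes with each control period).
- read_camera(name): name is "side" or "top" or "wrist"; returns (picture, depth): 384x512x3 uint8, red, green, blue; 384x512 float32, m along the optical axis (not along the pixel's ray), 0 where there is no reading.
- get_calibration(name): a dict with "fx", "fy", "cx", "cy" (pixels), "R" (3x3) and "t" (3): a world point X has camera coordinates R X + t; the wrist camera has in their place "mount" (4x4, takes a point from camera to tool coordinates, whose origin is the TCP and whose axes are the tool frame's). Camera axes: x right, y down, z forward; pixel columns grow to the right and rows downward; lengths in m; the calibration is good to about 2 mm. A picture is of the moment at which its call begins: read the wrist's pose just before it. get_calibration takes no time and is no camera call.
- finish_job(): hands the job in, once; it reports no verdict.
The state is a dict: "time": time; "q": joint angles; "joint_vel": joint speeds; "joint_torque": joint torques, N m; "tool_pos": TCP position; "tcp_rot": TCP orientation; "wrist_force": force on the tool from outside, world axes, zero at the start; "torque": the same for the moment, N m; "width": opening from 0.0 (shut) to 1.0 (fully open).
Only numpy, scipy, OpenCV 4.12 (cv2) and the standard library are available. Lean on these libraries where they do the work, as an engineer would, in place of code of your own. Each camera call takes 0.05 s, during which the arm holds its last target. There are 200 camera calls.

TASK

Pack the white, blue, green and yellow lidded canisters that are out on the bench into the pull-out tray: lift the red bolt over its bump and draw it fully back so that it drops behind the bump, slide the tray fully out to its stop, and stand every canister upright on the floor of a tray bay of its own. Then slide the tray fully home under the wire cover and lock it by lifting the bolt back over the bump and letting it drop fully home; leave the mug, kettle, bowl, tin and the other things on the bench where they are.

Things in the scene. Friction and masses are not known exactly. Their poses are not given: they have to be found in the camera images.
- canA_mid (a point): centre (half-way up, 35 mm over its foot) of the white lidded canister, lid of the same colour over a dark seam: plain upright cylinder 60 mm in diameter and 70 mm tall, bottom-heavy, about 0.22 kg, z along its axis, up while it stands. Absent in some starts
- canB_mid (a point): centre (half-way up, 35 mm over its foot) of the blue lidded canister, lid of the same colour over a dark seam: plain upright cylinder 60 mm in diameter and 70 mm tall, bottom-heavy, about 0.22 kg, z along its axis, up while it stands. Absent in some starts
- canC_mid (a point): centre (half-way up, 35 mm over its foot) of the green lidded canister, lid of the same colour over a dark seam: plain upright cylinder 60 mm in diameter and 70 mm tall, bottom-heavy, about 0.22 kg, z along its axis, up while it stands. Absent in some starts
- canD_mid (a point): centre (half-way up, 35 mm over its foot) of the yellow lidded canister, lid of the same colour over a dark seam: plain upright cylinder 60 mm in diameter and 70 mm tall, bottom-heavy, about 0.22 kg, z along its axis, up while it stands. Absent in some starts
- rack_base (a point): underside centre of the fixed pull-out unit (grey base 220 x 440 x 10 mm on the bench). Its y axis is the direction in which the tray slides out, its x axis points across the tray away from the robot, z up. A see-through steel wire cover, top 139 mm over the bench, underside 131 mm, stands over the base from y = -219 to y = -61 mm, with 8 mm posts at its corners (x = +/-102 mm): it covers the tray when it is home, so the tray cannot be loaded there
- tray (a joint): slide of the aluminium tray, m: 0 = fully home under the wire cover, 0.23 = fully out at its stop. Moves with about 2 N of friction plus light damping, stays where it is left. It starts home, locked by the bolt
- tray_floor (a point): centre of the tray's floor, upper side (19 mm over the bench); axes as rack_base's. The tray is 176 x 176 mm outside, its walls and its cross of dividers stand 31 mm above the floor and are 5 mm thick
- tray_pull (a point): grip point of the tray's pull: an upright dark wooden block at the tray's +y end, 24 mm wide (x), 36 mm long (y), its top 16 mm above this point, free-standing for 45 mm below it; this point is 84 mm over the bench. Drag or push it along y to move the tray
- bolt_travel (a joint): travel of the locking bolt, m: 0 = shot fully home (its rod stands across the tray's +y end and blocks the tray), 0.048 = drawn fully back (clear of the tray). It moves along rack_base's -x as it is drawn. A 10 mm high yellow bump in its path keeps it where it is: it cannot pass between about 0.005 and 0.043 unless lifted more than 10 mm (15 mm is comfortable). About 1.5 N of friction. The tray must be home (under about 0.006) for the bolt to go home
- bolt_lift (a joint): lift of the bolt, m: 0 = down, 0.022 = highest. It drops by its own weight (about 3 N to lift) when let go, and then rests on the guide (0) or, in mid travel, on the bump (0.010)
- bolt_grip (a point): grip point of the bolt's upright red handle tab, 14 mm thick (along rack_base's x), 30 mm wide (y), its top 20 mm above this point and free-standing for 40 mm below it; when the bolt is down this point is 80 mm over the bench. It moves with the bolt; axes as rack_base's
- bay0 (a point): centre of the floor of the tray's bay on the near (-x), inner (-y) side: 80 x 80 mm square, floor level, takes one canister; moves with the tray
- bay1 (a point): centre of the floor of the tray's bay on the far (+x), inner (-y) side: 80 x 80 mm square, floor level, takes one canister; moves with the tray
- bay2 (a point): centre of the floor of the tray's bay on the near (-x), outer (+y, pull) side: 80 x 80 mm square, floor level, takes one canister; moves with the tray
- bay3 (a point): centre of the floor of the tray's bay on the far (+x), outer (+y, pull) side: 80 x 80 mm square, floor level, takes one canister; moves with the tray
- mug: red enamel mug, 80 mm diameter, 80 mm tall, handle on one side, a bystander; origin at its foot
- kettle: stainless camp kettle, 140 mm diameter, about 155 mm tall with its bail handle, a bystander; origin at its foot
- bowl: white bowl, 130 mm diameter, 50 mm tall, a bystander; origin at its foot
- tin: short dark steel tin, 60 mm diameter, 50 mm tall (not one of the canisters), a bystander; origin at its foot
Mind the look-alikes: they are no part of the job. Leave any orange look-alike of the part that bears canA_mid alone.

How it is judged:
On the way, in this order (a step that is already met when the one before it is completed fails the run):
1. the bolt is drawn back over the bump and has dropped behind it (value of joint bolt_travel above 0.041 m and value of joint bolt_lift below 0.003 m), for 0.2 s.
2. the tray is slid fully out to its stop (value of joint tray above 0.22 m), for 0.2 s.
3. with the tray out, every canister stands upright in a bay (value of joint tray above 0.19 m and x of canA_mid in the frame of tray_floor between -0.075 and 0.075 m and y of canA_mid in the frame of tray_floor between -0.075 and 0.075 m and z of canA_mid in the frame of tray_floor between 0.027 and 0.043 m and angle between each of canA_mid, canB_mid, canC_mid, canD_mid's own z axis and vertical below 0.15 rad and x of canB_mid in the frame of tray_floor between -0.075 and 0.075 m and y of canB_mid in the frame of tray_floor between -0.075 and 0.075 m and z of canB_mid in the frame of tray_floor between 0.027 and 0.043 m and x of canC_mid in the frame of tray_floor between -0.075 and 0.075 m and y of canC_mid in the frame of tray_floor between -0.075 and 0.075 m and z of canC_mid in the frame of tray_floor between 0.027 and 0.043 m and x of canD_mid in the frame of tray_floor between -0.075 and 0.075 m and y of canD_mid in the frame of tray_floor between -0.075 and 0.075 m and z of canD_mid in the frame of tray_floor between 0.027 and 0.043 m), for 0.3 s.
4. the tray is slid home with the canisters in it (value of joint tray below 0.008 m and x of canA_mid in the frame of tray_floor between -0.075 and 0.075 m and y of canA_mid in the frame of tray_floor between -0.075 and 0.075 m and z of canA_mid in the frame of tray_floor between 0.027 and 0.043 m and angle between each of canA_mid, canB_mid, canC_mid, canD_mid's own z axis and vertical below 0.15 rad and x of canB_mid in the frame of tray_floor between -0.075 and 0.075 m and y of canB_mid in the frame of tray_floor between -0.075 and 0.075 m and z of canB_mid in the frame of tray_floor between 0.027 and 0.043 m and x of canC_mid in the frame of tray_floor between -0.075 and 0.075 m and y of canC_mid in the frame of tray_floor between -0.075 and 0.075 m and z of canC_mid in the frame of tray_floor between 0.027 and 0.043 m and x of canD_mid in the frame of tray_floor between -0.075 and 0.075 m and y of canD_mid in the frame of tray_floor between -0.075 and 0.075 m and z of canD_mid in the frame of tray_floor between 0.027 and 0.043 m), for 0.2 s.
5. the bolt is shot home over the bump and has dropped (value of joint bolt_travel below 0.007 m and value of joint bolt_lift below 0.003 m and value of joint tray below 0.008 m), for 0.2 s.
At the end, for the whole second after the job is handed in: The tray is home (within 8 mm), the bolt is home (within 7 mm) and down (within 3 mm), and every canister present stands on the floor of a tray bay, upright within 0.15 rad (all of step 5 and x of canA_mid in the frame of tray_floor between -0.075 and 0.075 m and y of canA_mid in the frame of tray_floor between -0.075 and 0.075 m and z of canA_mid in the frame of tray_floor between 0.027 and 0.043 m and angle between each of canA_mid, canB_mid, canC_mid, canD_mid's own z axis and vertical below 0.15 rad and x of canB_mid in the frame of tray_floor between -0.075 and 0.075 m and y of canB_mid in the frame of tray_floor between -0.075 and 0.075 m and z of canB_mid in the frame of tray_floor between 0.027 and 0.043 m and x of canC_mid in the frame of tray_floor between -0.075 and 0.075 m and y of canC_mid in the frame of tray_floor between -0.075 and 0.075 m and z of canC_mid in the frame of tray_floor between 0.027 and 0.043 m and x of canD_mid in the frame of tray_floor between -0.075 and 0.075 m and y of canD_mid in the frame of tray_floor between -0.075 and 0.075 m and z of canD_mid in the frame of tray_floor between 0.027 and 0.043 m); the robot touches nothing.
It fails at once if a bystander (mug, kettle, bowl or tin) is moved more than 40 mm from its place (distance of any of mug, kettle, bowl, tin from where it was at the start of the episode above 0.04 m).
Of canA, canB, canC, canD only 2 to 4 are there at a start; the rules pass over those that are not, and their reading is None.
At some moment in a run one of canA, canB, canC, canD may be knocked a few centimetres aside while the robot is not near it.
Once in a run the grip may slacken for a moment while it holds something.
It also fails if it takes over 210 s, if anything falls off the work surface, if the arm or the gripper's body presses on something with over 40 N, if the wrist force passes 120 N, or if a joint passes its speed limit or range.

## Working session

There is one attempt and no reset: what is moved stays moved. The work goes in short steps, Python scripts to look and compute and a tool call to move; the robot and the scene stay as the last step left them, time stands still between calls to the robot, and variables do not carry over. Pictures are saved under pics/ and viewed, about 12 in all and at most 16, crops included, and the job is handed in when it is done.

Besides the shell and the picture viewer there is one more tool, called by a JSON object that holds its "op" and its "data". carry_out: Moves the arm, as the interface text tells. Its arguments: {"type":"object","properties":{"offset":{"type":"array"},"delta_rot":{"type":"array"},"fingers":{"type":"number"},"newtons":{"type":"number"}},"required":["offset","delta_rot"]}

```bash
mkdir -p pics; cat > h.py <<'E'
from workcell import *
import numpy as np, cv2
from scipy.spatial.transform import Rotation as Rn
def cam(name):
    s=read_state(); im,d=read_camera(name); c=get_calibration(name)
    if name=='wrist':
        M=np.array(c['mount']); T=np.eye(4); T[:3,:3]=Rn.from_rotvec(s['tcp_rot']).as_matrix(); T[:3,3]=s['tool_pos']
        W=T@M
    else:
        W=np.eye(4); R=np.array(c['R']); W[:3,:3]=R.T; W[:3,3]=-R.T@np.array(c['t'])
    return im,d,c,W
def world(d,c,W):
    v,u=np.mgrid[:384,:512]
    P=np.stack([(u-c['cx'])/c['fx']*d,(v-c['cy'])/c['fy']*d,d],-1)
    return P@W[:3,:3].T+W[:3,3]
def save(n,im): cv2.imwrite('pics/'+n,im[:,:,::-1])
def st():
    s=read_state(); R=Rn.from_rotvec(s['tcp_rot']).as_matrix()
    print('t',round(s['time'],2),'tcp',np.round(s['tool_pos'],4),'w',round(s['width'],3),'F',np.round(s['wrist_force'],1)); print(np.round(R,3).tolist(),np.round(s['q'],2))
E
python3 - <<'E'
from h import *
st()
im,d,c,W=cam('top'); save('top0.png',im); np.savez('top0',im=im,P=world(d,c,W)); print(W)
im,d,c,W=cam('side'); save('side0.png',im); np.savez('side0',im=im,P=world(d,c,W)); print(W)
E
```

```text
t 0.0 tcp [ 0.2024 -0.6432  0.2299] w 1.0 F [-0.2 -0.9 -0.1]
[[-0.001, 0.954, 0.3], [0.002, 0.3, -0.954], [-1.0, 0.0, -0.002]] [-1.3   0.26  1.61  0.    1.27 -0.04]
[[-1.70818611e-02 -9.83355682e-01  1.80886188e-01  3.13264485e-01]
 [-9.99830588e-01  1.55590714e-02 -9.83417257e-03 -1.22710637e-03]
 [ 6.85606835e-03 -1.81023530e-01 -9.83454867e-01  1.40589943e+00]
 [ 0.00000000e+00  0.00000000e+00  0.00000000e+00  1.00000000e+00]]
[[-0.89971335 -0.29512017  0.32158975  0.19310325]
 [-0.43631383  0.58768969 -0.68135972  0.72585815]
 [ 0.01208801 -0.75334249 -0.65751728  0.78956359]
 [ 0.          0.          0.          1.        ]]
```

View pics/top0.png

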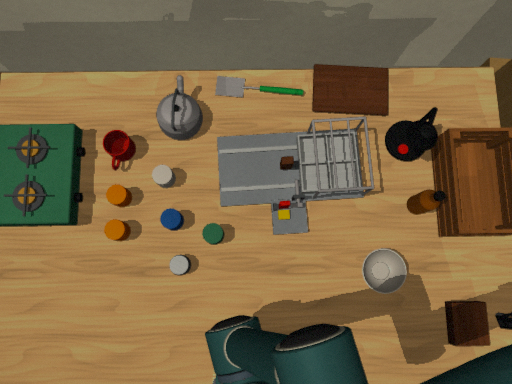

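View pics/side0.png

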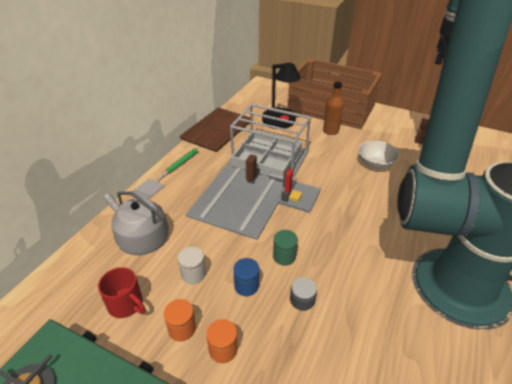

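The top view shows the white canister at (163,176), blue at (172,219) and green at (213,233). Yellow is absent. The two orange look-alikes are at (118,195) and (117,230), and the tin (dark body, shorter) is at (180,265). The bolt's red tab is at (285,204) and the pull at (287,162).

```bash
python3 - <<'E'
from h import *
z=np.load('top0.npz'); im=z['im'];P=z['P']
hsv=cv2.cvtColor(im,cv2.COLOR_RGB2HSV)
def rep(n,m,zl=(0.0,0.3),fit=True):
    q=P[m&(P[...,2]>zl[0])&(P[...,2]<zl[1])]
    if len(q)<4: print(n,len(q));return
    print(n,len(q),'min',q.min(0).round(3),'max',q.max(0).round(3),'mean',q.mean(0).round(4))
def box(u,v,r):
    m=np.zeros(im.shape[:2],bool); m[v-r:v+r+1,u-r:u+r+1]=1; return m
for n,u,v in [('white',163,176),('blue',172,219),('green',213,233),('tin',180,265)]:
    rep(n+' lid',box(u,v,14),(0.062,0.08) if n!='tin' else (.042,.06))
    m=box(u,v,14)&(P[...,2]>(0.062 if n!='tin' else .042)); 
    q=P[m][:,:2].astype(np.float32); print('  circ',cv2.minEnclosingCircle(q))
H,S,V=[hsv[...,i].astype(int) for i in range(3)]
red=((H<6)|(H>174))&(S>180)&(V>120)
rep('tab',red&box(285,204,12),(0.05,.2))
rep('bump',(abs(H-27)<5)&(S>180)&box(285,214,10))
rep('pull',box(287,162,9),(0.07,.12))
rep('cover',box(335,158,45),(0.125,.2))
# base outline: grey, z~.01
b=((S<60)&(P[...,2]>0.004)&(P[...,2]<0.02)); b[:, :215]=0; b[:,300:]=0; b[:130]=0;b[210:]=0
print(cv2.minAreaRect(P[b][:,:2].astype(np.float32)), P[b].min(0),P[b].max(0))
big=cv2.resize(im[110:245,210:385],None,fx=4.5,fy=4.5,interpolation=cv2.INTER_CUBIC); save('c1.png',big)
E
```

```text
white lid 321 min [0.561 0.228 0.062] max [0.619 0.288 0.077] mean [0.5898 0.2573 0.0696]
  circ ((0.4631944000720978, 0.13715630769729614), 0.20413173735141754)
blue lid 330 min [0.431 0.202 0.062] max [0.487 0.261 0.078] mean [0.4594 0.23   0.0699]
  circ ((0.39443862438201904, 0.1267397254705429), 0.15164124965667725)
green lid 332 min [0.387 0.081 0.062] max [0.444 0.136 0.077] mean [0.415  0.1086 0.0694]
  circ ((0.3745453357696533, 0.06435852497816086), 0.08985976874828339)
tin lid 295 min [0.301 0.179 0.042] max [0.355 0.233 0.058] mean [0.3276 0.2072 0.0497]
  circ ((0.3243143558502197, 0.11602678149938583), 0.1178734079003334)
tab 43 min [ 0.489 -0.112  0.092] max [ 0.501 -0.086  0.105] mean [ 0.4957 -0.0993  0.0994]
bump 103 min [ 0.458 -0.118  0.014] max [ 0.486 -0.085  0.028] mean [ 0.4724 -0.1012  0.0215]
pull 123 min [ 0.608 -0.129  0.071] max [ 0.634 -0.094  0.104] mean [ 0.6186 -0.1108  0.0957]
cover 986 min [ 0.519 -0.348  0.127] max [ 0.737 -0.181  0.147] mean [ 0.626  -0.2643  0.1373]
((0.6142941117286682, -0.02632090449333191), (0.25688135623931885, 0.24572236835956573), 88.10516357421875) [ 0.48760586 -0.15875379  0.00401305] [0.73284118 0.09910019 0.01992194]
```

View pics/c1.png

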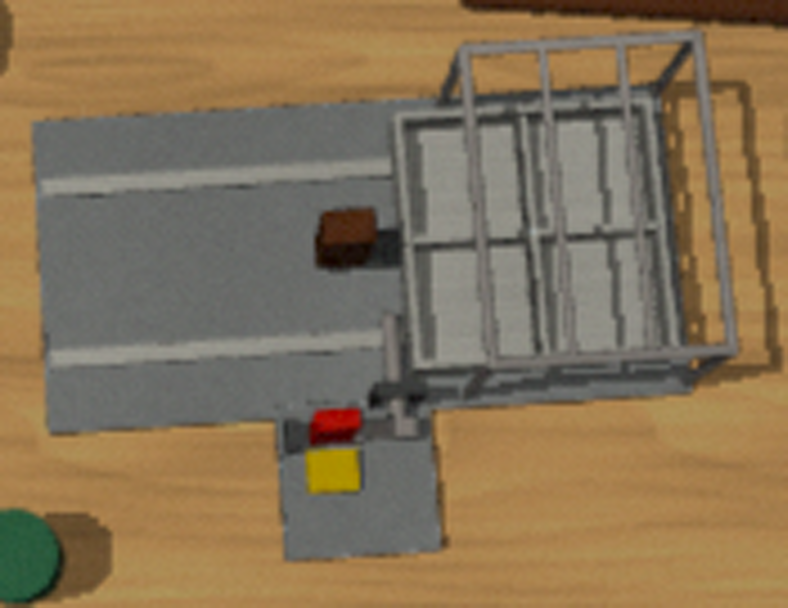

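```bash
python3 - <<'E'
from h import *
c=get_calibration('top'); R=np.array(c['R']);C=-R.T@np.array(c['t'])
def ray(u,v,z):
    r=R.T@np.array([(u-c['cx'])/c['fx'],(v-c['cy'])/c['fy'],1]); return C+r*(z-C[2])/r[2]
f=lambda x,y,z: ray(210+(x-2)/4.5,110+(y-2)/4.5,z)
a=f(35,122,.01);b=f(48,432,.01);e=f(692,390,.01)
print('corner far-out',a,'near-out',b,'near-in',e)
y=(b-e)[:2];print(np.linalg.norm(a-b),np.linalg.norm(y)); 
yaw=np.degrees(np.arctan2(-y[0],y[1])); print('yaw',yaw, np.degrees(np.arctan2((a-b)[1],(a-b)[0])))
cen=(a+e)[:2]/2; print('centre',cen)
t=np.radians(yaw);RR=np.array([[np.cos(t),-np.sin(t)],[np.sin(t),np.cos(t)]])
for n,p in [('tab',[.4957,-.0993]),('pull',[.6186,-.1108]),('cover',[.626,-.264])]: print(n,RR.T@(np.array(p)-cen))
for n,l in [('bay0',(-.0425,.09-.0425)),('bay3',(.0425,.09+.0425)),('bay2',(-.0425,.09+.0425))]: print(n,cen+RR@np.array(l))
# red tab top corners in crop
print('tabtop',f(337,420,.1),'pulltop',f(348,225,.1))
E
```

```text
corner far-out [0.72005228 0.09789171 0.01      ] near-out [0.50274982 0.08967474 0.01      ] near-in [ 0.52446629 -0.34814284  0.01      ]
0.2174577526167848 0.438355832376622
yaw 2.839637057973265 2.1655240243062197
centre [ 0.62225928 -0.12512556]
tab [-0.12512447  0.03206369]
pull [-0.00294509  0.01448926]
cover [-0.00314382 -0.13888923]
bay0 [ 0.57745828 -0.07978937]
bay3 [0.65814295 0.00931722]
bay2 [0.57324732 0.00510626]
tabtop [ 0.49524047 -0.09927461  0.1       ] pulltop [ 0.62195824 -0.11003657  0.1       ]
```

{"op": "carry_out", "data": {"offset": [[0,0,0],[0,0,0],[0,0,0],[0,0,0],[0,0,0]], "delta_rot": [[-7,0,0],[-7,0,0],[-7,0,0],[-7,0,0],[-7,0,0]]}}

```text
time: 0.52
tool_pos: [0.2024, -0.6434, 0.2304]
tcp_rot: [0.509, 1.511, -0.507]
wrist_force: [0.5, -0.7, 0.9]
width: 0.998
```

{"op": "carry_out", "data": {"offset": [[0,0,0],[0,0,0],[0,0,0],[0,0,0],[0,0,0]], "delta_rot": [[-7,0,0],[-7,0,0],[-7,0,0],[-7,0,0],[-7,0,0]]}}

```text
time: 0.93
tool_pos: [0.2025, -0.6435, 0.2305]
tcp_rot: [0.031, 1.571, -0.029]
wrist_force: [0.6, 0.1, 1.2]
width: 0.997
```

{"op": "carry_out", "data": {"offset": [[0,0,0],[0,0,0],[0,0,0],[0,0,0],[0,0,0]], "delta_rot": [[-5.2,0,0],[0,0,0],[0,0,0],[0,0,0],[0,0,0]]}}

```text
time: 1.35
tool_pos: [0.2025, -0.6438, 0.231]
tcp_rot: [-0.035, 1.571, 0.036]
wrist_force: [0.4, -0.1, 0.7]
width: 1.0
```

{"op": "carry_out", "data": {"offset": [[0,3.5,2.1],[0,3.5,2.1],[0,3.5,2.1],[0,3.5,2.1],[0,3.5,2.1]], "delta_rot": [[0,0,0],[0,0,0],[0,0,0],[0,0,0],[0,0,0]]}}

```text
time: 1.77
tool_pos: [0.2998, -0.4626, 0.2313]
tcp_rot: [-0.035, 1.57, 0.035]
wrist_force: [2.2, -0.8, 0.5]
width: 0.998
```

{"op": "carry_out", "data": {"offset": [[0,3.5,2.1],[0,3.5,2.1],[0,3.5,2.1],[0,3.5,2.1],[0,3.5,2.1]], "delta_rot": [[0,0,0],[0,0,0],[0,0,0],[0,0,0],[0,0,0]]}}

```text
time: 2.18
tool_pos: [0.3966, -0.2827, 0.2317]
tcp_rot: [-0.036, 1.57, 0.035]
wrist_force: [0.8, 0.4, 0.3]
width: 1.0
```

{"op": "carry_out", "data": {"offset": [[0,3.5,2.1],[0,3.5,2.1],[0,3.5,2.1],[0,3.0,2.1],[0,0,0]], "delta_rot": [[0,0,0],[0,0,0],[0,0,0],[0,0,0],[0,0,0]]}}

```text
time: 2.6
tool_pos: [0.4764, -0.1405, 0.2317]
tcp_rot: [-0.038, 1.568, 0.042]
wrist_force: [0.2, -0.4, -0.5]
width: 0.999
```

```bash
python3 - <<'E'
from h import *
im,d,c,W=cam('wrist');st(); save('w1.png',im)
P=world(d,c,W); hsv=cv2.cvtColor(im,cv2.COLOR_RGB2HSV);H,S,V=[hsv[...,i].astype(int) for i in range(3)]
m=((H<6)|(H>174))&(S>180)&(V>100)&(P[...,2]>.05)&(P[...,2]<.12); q=P[m];print(len(q))
t=q[q[:,2]>.093]; print('tabtop',t.min(0),t.max(0),t.mean(0))
E
```

```text
t 2.65 tcp [ 0.4751 -0.1429  0.2316] w 1.0 F [ 0.6 -0.5 -0.2]
[[0.001, -0.051, 0.999], [0.0, 0.999, 0.051], [-1.0, 0.0, 0.001]] [-0.34 -0.08  1.98  0.    1.24 -0.39]
504
tabtop [ 0.48926162 -0.11446418  0.09305604] [ 0.50289578 -0.0855591   0.10267274] [ 0.49574093 -0.09974397  0.10020905]
```

View pics/w1.png

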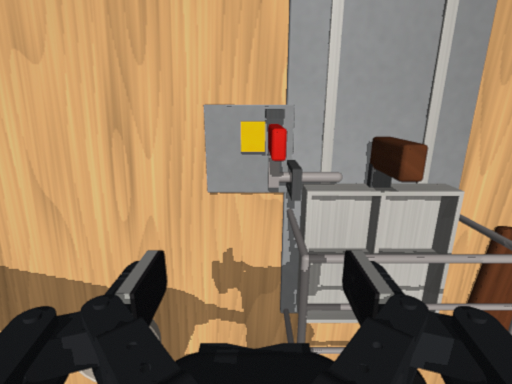

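The wrist view shows the red tab at (278,143), clear of other things, with its centre at (0.4957, -0.0998). Next I move over it and down.

{"op": "carry_out", "data": {"offset": [[0,2.1,1.14],[0,2.1,1.14],[2,0,0],[3,0,0],[3,0,0]], "delta_rot": [[0,0,0],[0,0,0],[0,0,0],[0,0,0],[0,0,0]]}}

```text
time: 3.07
tool_pos: [0.4956, -0.1038, 0.1519]
tcp_rot: [-0.037, 1.567, 0.035]
wrist_force: [0.6, -0.3, -0.3]
width: 1.002
```

{"op": "carry_out", "data": {"offset": [[3,0,0],[3,0,0],[2,0,0],[1,0,0],[0,0,0]], "delta_rot": [[0,0,0],[0,0,0],[0,0,0],[0,0,0],[0,0,0]]}}

```text
time: 3.48
tool_pos: [0.4919, -0.1031, 0.0587]
tcp_rot: [-0.034, 1.576, 0.036]
wrist_force: [0.5, 0.7, -0.0]
width: 1.001
```

{"op": "carry_out", "data": {"offset": [[0,0.3,0.35],[0,0,0],[0,0,0],[0,0,0],[0,0,0]], "delta_rot": [[0,0,0],[0,0,0],[0,0,0],[0,0,0],[0,0,0]]}}

```text
time: 3.9
tool_pos: [0.4989, -0.0998, 0.0626]
tcp_rot: [-0.037, 1.568, 0.036]
wrist_force: [-0.3, 0.1, -0.3]
width: 1.001
```

{"op": "carry_out", "data": {"offset": [[0,0,0],[0,0,0],[0,0,0],[0,0,0],[0,0,0]], "delta_rot": [[0,0,0],[0,0,0],[0,0,0],[0,0,0],[0,0,0]], "fingers": -1, "newtons": 50}}

```text
time: 4.32
tool_pos: [0.4978, -0.0995, 0.0612]
tcp_rot: [-0.037, 1.571, 0.037]
wrist_force: [-0.1, -1.0, -0.6]
width: 0.301
```

{"op": "carry_out", "data": {"offset": [[0,0,0],[0,0,0],[0,0,0],[0,0,0],[0,0,0]], "delta_rot": [[0,0,0],[0,0,0],[0,0,0],[0,0,0],[0,0,0]]}}

```text
time: 4.73
tool_pos: [0.4972, -0.0996, 0.0613]
tcp_rot: [-0.037, 1.572, 0.037]
wrist_force: [-4.4, 1.0, 4.9]
width: 0.158
```

{"op": "carry_out", "data": {"offset": [[-0.6,0,0],[-0.6,0,0],[-0.5,0,0],[0,0,0],[0,0,0]], "delta_rot": [[0,0,0],[0,0,0],[0,0,0],[0,0,0],[0,0,0]]}}

```text
time: 5.15
tool_pos: [0.4972, -0.0995, 0.0782]
tcp_rot: [-0.037, 1.572, 0.037]
wrist_force: [-3.4, -0.9, -2.8]
width: 0.156
```

{"op": "carry_out", "data": {"offset": [[0,0,-1],[0,0,-1],[0,0,-1],[0,0,-1],[0,0,-0.9]], "delta_rot": [[0,0,0],[0,0,0],[0,0,0],[0,0,0],[0,0,0]]}}

```text
time: 5.57
tool_pos: [0.4483, -0.1019, 0.0785]
tcp_rot: [-0.037, 1.569, 0.036]
wrist_force: [6.4, 1.2, -3.2]
width: 0.159
```

{"op": "carry_out", "data": {"offset": [[0,0,0],[0,0,0],[0.6,0,0],[0.6,0,0],[0.5,0,0]], "delta_rot": [[0,0,0],[0,0,0],[0,0,0],[0,0,0],[0,0,0]]}}

```text
time: 5.98
tool_pos: [0.449, -0.1019, 0.0608]
tcp_rot: [-0.037, 1.57, 0.036]
wrist_force: [-4.4, -0.5, 46.9]
width: 0.158
```

{"op": "carry_out", "data": {"offset": [[0,0,0],[0,0,0],[0,0,0],[0,0,0],[0,0,0]], "delta_rot": [[0,0,0],[0,0,0],[0,0,0],[0,0,0],[0,0,0]]}}

```text
time: 6.4
tool_pos: [0.4492, -0.1019, 0.0614]
tcp_rot: [-0.037, 1.57, 0.036]
wrist_force: [1.2, -0.0, 4.2]
width: 0.159
```

{"op": "carry_out", "data": {"offset": [[0,0,0],[0,0,0],[0,0,0],[0,0,0],[0,0,0]], "delta_rot": [[0,0,0],[0,0,0],[0,0,0],[0,0,0],[0,0,0]], "fingers": 1}}

```text
time: 6.82
tool_pos: [0.4484, -0.1018, 0.0609]
tcp_rot: [-0.036, 1.571, 0.037]
wrist_force: [-0.7, -0.7, 0.0]
width: 0.855
```

{"op": "carry_out", "data": {"offset": [[-1,0,0],[-3,0,0],[-3,0,0],[-3,0,0],[0,0,0]], "delta_rot": [[0,0,0],[0,0,0],[0,0,0],[0,0,0],[0,0,0]]}}

```text
time: 7.23
tool_pos: [0.4535, -0.1031, 0.1688]
tcp_rot: [-0.039, 1.559, 0.034]
wrist_force: [1.1, 0.2, 0.9]
width: 1.002
```

{"op": "carry_out", "data": {"offset": [[0,0,3.5],[0,0,3.5],[0,0,3.5],[0,0,3.5],[0,0,2.5]], "delta_rot": [[0,0,0],[0,0,0],[0,0,0],[0,0,0],[0,0,0]]}}

```text
time: 7.65
tool_pos: [0.6165, -0.094, 0.1618]
tcp_rot: [-0.037, 1.569, 0.036]
wrist_force: [0.1, -0.1, 0.4]
width: 0.998
```

```bash
python3 - <<'E'
from h import *
im,d,c,W=cam('wrist');st(); 
P=world(d,c,W); hsv=cv2.cvtColor(im,cv2.COLOR_RGB2HSV);H,S,V=[hsv[...,i].astype(int) for i in range(3)]
def show(n,m,P):
    q=P[m]; print(n,len(q)); 
    if len(q): print(q.min(0).round(4),q.max(0).round(4),((q.min(0)+q.max(0))/2).round(4))
box=lambda P,a,b:np.all((P>a)&(P<b),-1)
show('pull',box(P,[.58,-.15,.093],[.66,-.07,.11]),P)
im,d,c,W=cam('top');P=world(d,c,W)
show('pull top',box(P,[.58,-.15,.093],[.66,-.07,.11]),P)
hsv=cv2.cvtColor(im,cv2.COLOR_RGB2HSV);H,S,V=[hsv[...,i].astype(int) for i in range(3)]
red=((H<6)|(H>174))&(S>180)&(V>100)
show('tab',red&box(P,[.4,-.15,.06],[.55,-.05,.13]),P)
E
```

```text
t 7.7 tcp [ 0.6204 -0.0939  0.1619] w 1.0 F [ 5.5 -0.5 -0.1]
[[0.006, -0.047, 0.999], [-0.0, 0.999, 0.047], [-1.0, -0.001, 0.006]] [-0.19  0.22  1.79  0.    1.13 -0.24]
pull 1461
[ 0.6102 -0.129   0.0931] [ 0.635  -0.0925  0.1025] [ 0.6226 -0.1108  0.0978]
pull top 0
tab 0
```

{"op": "carry_out", "data": {"offset": [[0,-1.7,0.3],[2,0,0],[3,0,0],[3,0,0],[1.7,0,0]], "delta_rot": [[0,0,0],[0,0,0],[0,0,0],[0,0,0],[0,0,0]]}}

```text
time: 8.17
tool_pos: [0.6144, -0.1107, 0.0612]
tcp_rot: [-0.035, 1.575, 0.037]
wrist_force: [-1.4, 0.3, 0.5]
width: 1.003
```

{"op": "carry_out", "data": {"offset": [[0,0,0],[0,0,0],[0,0,0],[0,0,0],[0,0,0]], "delta_rot": [[0,0,0],[0,0,0],[0,0,0],[0,0,0],[0,0,0]], "fingers": -1}}

```text
time: 8.58
tool_pos: [0.6218, -0.1114, 0.0674]
tcp_rot: [-0.037, 1.561, 0.035]
wrist_force: [20.0, 1.6, -12.1]
width: 0.298
```

{"op": "carry_out", "data": {"offset": [[0,0,0],[0,0,0],[0,0,0],[0,0,0],[0,0,0]], "delta_rot": [[0,0,0],[0,0,0],[0,0,0],[0,0,0],[0,0,0]]}}

```text
time: 9.0
tool_pos: [0.6228, -0.1113, 0.0675]
tcp_rot: [-0.038, 1.56, 0.035]
wrist_force: [10.2, -0.2, -2.3]
width: 0.274
```

{"op": "carry_out", "data": {"offset": [[0,1,0],[0,2,0],[0,2,0],[0,2,0],[0,2,0]], "delta_rot": [[0,0,0],[0,0,0],[0,0,0],[0,0,0],[0,0,0]]}}

```text
time: 9.42
tool_pos: [0.6184, -0.0216, 0.0675]
tcp_rot: [-0.038, 1.56, 0.035]
wrist_force: [11.3, -3.2, -3.3]
width: 0.276
```

{"op": "carry_out", "data": {"offset": [[0,2.7,0],[0,2.7,0],[0,2.7,0],[0,2.7,0],[0,2.4,0]], "delta_rot": [[0,0,0],[0,0,0],[0,0,0],[0,0,0],[0,0,0]]}}

```text
time: 9.83
tool_pos: [0.6118, 0.1115, 0.0675]
tcp_rot: [-0.038, 1.56, 0.036]
wrist_force: [10.2, -4.1, -2.3]
width: 0.274
```

{"op": "carry_out", "data": {"offset": [[0,0.4,0],[0,0.3,0],[0,0.2,0],[0,0,0],[0,0,0]], "delta_rot": [[0,0,0],[0,0,0],[0,0,0],[0,0,0],[0,0,0]]}}

```text
time: 10.25
tool_pos: [0.6115, 0.1186, 0.0675]
tcp_rot: [-0.039, 1.561, 0.036]
wrist_force: [9.4, -6.0, -0.4]
width: 0.277
```

{"op": "carry_out", "data": {"offset": [[0,0.1,0],[0,0,0],[0,0,0],[0,0,0],[0,0,0]], "delta_rot": [[0,0,0],[0,0,0],[0,0,0],[0,0,0],[0,0,0]]}}

```text
time: 10.67
tool_pos: [0.6115, 0.1185, 0.0675]
tcp_rot: [-0.039, 1.561, 0.035]
wrist_force: [8.8, -8.2, -0.5]
width: 0.271
```

{"op": "carry_out", "data": {"offset": [[0,0,0],[0,0,0],[0,0,0],[0,0,0],[0,0,0]], "delta_rot": [[0,0,0],[0,0,0],[0,0,0],[0,0,0],[0,0,0]], "fingers": 1}}

```text
time: 11.08
tool_pos: [0.6066, 0.121, 0.0645]
tcp_rot: [-0.037, 1.57, 0.037]
wrist_force: [0.6, 0.3, -0.6]
width: 0.956
```

{"op": "carry_out", "data": {"offset": [[-2,0,0],[-3,0,0],[-4,0,0],[-4,0,0],[-3,0,0]], "delta_rot": [[0,0,0],[0,0,0],[0,0,0],[0,0,0],[0,0,0]]}}

```text
time: 11.5
tool_pos: [0.6074, 0.1211, 0.2278]
tcp_rot: [-0.036, 1.568, 0.037]
wrist_force: [0.6, 0.0, 0.6]
width: 1.001
```

```bash
cat >> h.py <<'E'
cols={'blue':(105,125,120,40),'green':(70,88,120,30)}
def find(P,im,b=((.3,.0,.062),(.8,.45,.082))):
    """lids of standing canisters: blobs at lid height, split by colour"""
    hsv=cv2.cvtColor(im,cv2.COLOR_RGB2HSV)
    m=np.all((P>b[0])&(P<b[1]),-1).astype(np.uint8)
    n,l,s,cc=cv2.connectedComponentsWithStats(m)
    for i in range(1,n):
        if s[i,4]<80: continue
        q=P[l==i]; c=(q.min(0)+q.max(0))/2
        print('px',cc[i].round(0),'n',s[i,4],'ctr',c.round(4)[:2],'mean',q.mean(0).round(4),'size',(q.max(0)-q.min(0))[:2].round(3),'hsv',np.median(hsv[l==i],0))
E
python3 - <<'E'
from h import *
st()
im,d,c,W=cam('top'); save('top1.png',im); P=world(d,c,W); find(P,im)
m=np.all((P>[.5,0.02,.085])&(P<[.7,.2,.11]),-1); print('pull',P[m].mean(0),m.sum())
E
```

```text
t 11.5 tcp [0.6074 0.1211 0.2278] w 1.001 F [0.6 0.  0.6]
[[0.003, -0.047, 0.999], [0.001, 0.999, 0.047], [-1.0, 0.0, 0.003]] [0.16 0.16 1.74 0.   1.24 0.11]
px [116. 145.] n 225 ctr [0.6733 0.3925] mean [0.6798 0.395  0.073 ] size [0.104 0.08 ] hsv [  2. 237.  95.]
px [116. 194.] n 327 ctr [0.5324 0.3897] mean [0.5324 0.3889 0.0699] size [0.057 0.059] hsv [ 16. 255. 198.]
px [115. 229.] n 340 ctr [0.4315 0.3912] mean [0.4305 0.3905 0.0694] size [0.058 0.059] hsv [ 17. 255. 198.]
pull [0.6084067  0.11465672 0.09898661] 49
```

View pics/top1.png

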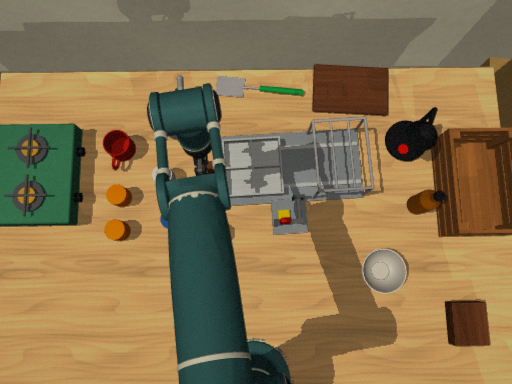

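The top view shows the tray out (pull near (208,170)), with the red tab drawn behind the yellow bump at (285,220). The arm hides the canisters, so I use the wrist camera.

```bash
python3 - <<'E'
from h import *
im,d,c,W=cam('wrist'); save('w2.png',im); P=world(d,c,W); find(P,im)
E
```

```text
px [238.  33.] n 3625 ctr [0.5914 0.2562] mean [0.5916 0.2574 0.0708] size [0.059 0.057] hsv [ 30.  17. 223.]
px [391.  88.] n 2777 ctr [0.7566 0.2129] mean [0.7384 0.2149 0.0745] size [0.086 0.131] hsv [ 9. 16. 99.]
px [98. 57.] n 3663 ctr [0.4613 0.2305] mean [0.4624 0.2309 0.0705] size [0.059 0.059] hsv [107. 184. 139.]
px [ 68. 181.] n 2683 ctr [0.4167 0.1088] mean [0.4187 0.1102 0.0702] size [0.06  0.059] hsv [ 72. 123. 113.]
```

View pics/w2.png

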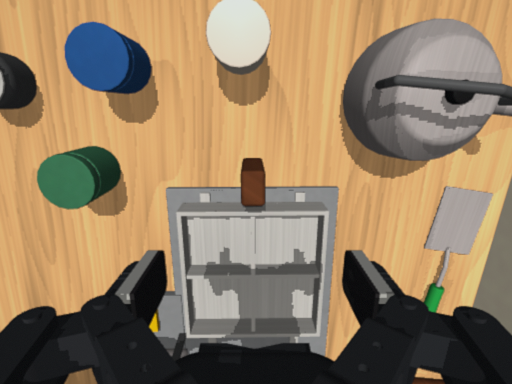

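{"op": "carry_out", "data": {"offset": [[0,2.8,-0.2],[0,2.8,-0.2],[0,2.7,-0.2],[0,2.7,-0.2],[0,2.7,-0.2]], "delta_rot": [[0,0,0],[0,0,0],[0,0,0],[0,0,0],[0,0,0]]}}

```text
time: 12.02
tool_pos: [0.5895, 0.2582, 0.2233]
tcp_rot: [-0.037, 1.572, 0.036]
wrist_force: [0.7, 0.2, -0.8]
width: 1.0
```

{"op": "carry_out", "data": {"offset": [[0,0,0],[2,0,0],[3,0,0],[3,0,0],[2,0,0]], "delta_rot": [[0,0,0],[0,0,0],[0,0,0],[0,0,0],[0,0,0]]}}

```text
time: 12.43
tool_pos: [0.5883, 0.2563, 0.1206]
tcp_rot: [-0.038, 1.574, 0.036]
wrist_force: [-1.6, 1.1, -0.4]
width: 1.002
```

```bash
python3 - <<'E'
from h import *
st()
im,d,c,W=cam('wrist'); save('w3.png',im); P=world(d,c,W); find(P,im)
E
```

```text
t 12.43 tcp [0.5883 0.2563 0.1206] w 1.002 F [-1.6  1.1 -0.4]
[[-0.004, -0.047, 0.999], [-0.002, 0.999, 0.047], [-1.0, -0.002, -0.004]] [ 0.37  0.29  1.78 -0.    1.07  0.33]
px [19. 15.] n 1315 ctr [0.4459 0.3716] mean [0.4474 0.3717 0.069 ] size [0.027 0.02 ] hsv [ 14. 247. 211.]
px [173.  19.] n 3654 ctr [0.5349 0.3734] mean [0.5359 0.3736 0.0704] size [0.057 0.026] hsv [ 15. 228. 218.]
px [436.  39.] n 3395 ctr [0.6861 0.3741] mean [0.6847 0.3699 0.0745] size [0.077 0.04 ] hsv [  1. 223.  84.]
px [260. 211.] n 5682 ctr [0.5914 0.2584] mean [0.5914 0.2601 0.0706] size [0.059 0.059] hsv [ 17.  36. 213.]
px [458. 247.] n 4214 ctr [0.7392 0.234 ] mean [0.7297 0.241  0.0731] size [0.052 0.089] hsv [  9.   16.  116.5]
px [ 75. 239.] n 5536 ctr [0.4609 0.2312] mean [0.4629 0.2333 0.0702] size [0.061 0.06 ] hsv [107. 184. 134.]
px [ 73. 378.] n 126 ctr [0.4427 0.1041] mean [0.4442 0.1056 0.0687] size [0.008 0.017] hsv [ 72.  124.   93.5]
```

{"op": "carry_out", "data": {"offset": [[0,0.15,0.3],[2.5,0,0],[3,0,0],[2.4,0,0],[0.9,0,0]], "delta_rot": [[0,0,0],[0,0,0],[0,0,0],[0,0,0],[0,0,0]]}}

```text
time: 12.9
tool_pos: [0.5924, 0.2582, 0.0344]
tcp_rot: [-0.037, 1.573, 0.036]
wrist_force: [-1.4, 0.4, -0.5]
width: 1.002
```

{"op": "carry_out", "data": {"offset": [[0,0,0],[0,0,0],[0,0,0],[0,0,0],[0,0,0]], "delta_rot": [[0,0,0],[0,0,0],[0,0,0],[0,0,0],[0,0,0]], "fingers": -1, "newtons": 60}}

```text
time: 13.32
tool_pos: [0.5951, 0.2594, 0.0387]
tcp_rot: [-0.035, 1.567, 0.038]
wrist_force: [0.7, 0.5, 2.8]
width: 0.683
```

{"op": "carry_out", "data": {"offset": [[-1,0,0],[-3,0,0],[-4,0,0],[-4,0,0],[0,0,0]], "delta_rot": [[0,0,0],[0,0,0],[0,0,0],[0,0,0],[0,0,0]]}}

```text
time: 13.73
tool_pos: [0.5991, 0.261, 0.1677]
tcp_rot: [-0.032, 1.555, 0.041]
wrist_force: [1.8, 1.4, 0.1]
width: 0.685
```

```bash
python3 - <<'E'
from h import *
st()
im,d,c,W=cam('wrist'); save('w4.png',im)
im,d,c,W=cam('top'); P=world(d,c,W); save('top2.png',im)
m=np.all((P>[.45,-.2,.043])&(P<[.72,.13,.056]),-1); m[:,:200]=0
q=P[m]; print(len(q),cv2.minAreaRect(q[:,:2].astype(np.float32)),q.min(0),q.max(0))
E
```

```text
t 13.73 tcp [0.5991 0.261  0.1677] w 0.685 F [1.8 1.4 0.1]
[[0.016, -0.047, 0.999], [0.006, 0.999, 0.047], [-1.0, 0.005, 0.016]] [ 0.37  0.26  1.73 -0.    1.14  0.33]
586 ((0.5965983867645264, -0.051069676876068115), (0.3262770473957062, 0.23828458786010742), 64.63751220703125) [ 0.45129885 -0.19475928  0.04300185] [0.70874219 0.1294437  0.05588876]
```

View pics/top2.png

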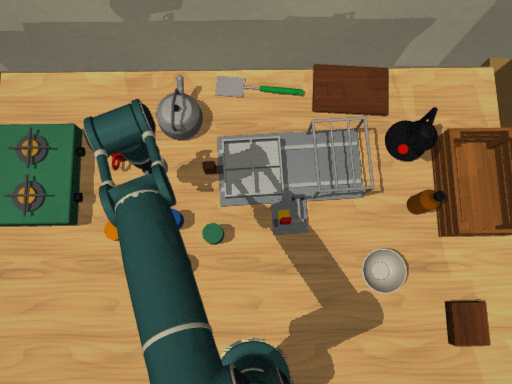

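```bash
python3 - <<'E'
from h import *
im,d,c,W=cam('top'); P=world(d,c,W)
sub=im[125:215,210:300]; t=cv2.resize(sub,None,fx=5,fy=5,interpolation=cv2.INTER_CUBIC)
w=cv2.imread('pics/w4.png')[:,:,::-1]
out=np.zeros((450,960,3),np.uint8); out[:450,:450]=t; out[:384,450:]=w[:,:510]; save('mix.png',out)
E
```

```text
(no output)
```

View pics/mix.png

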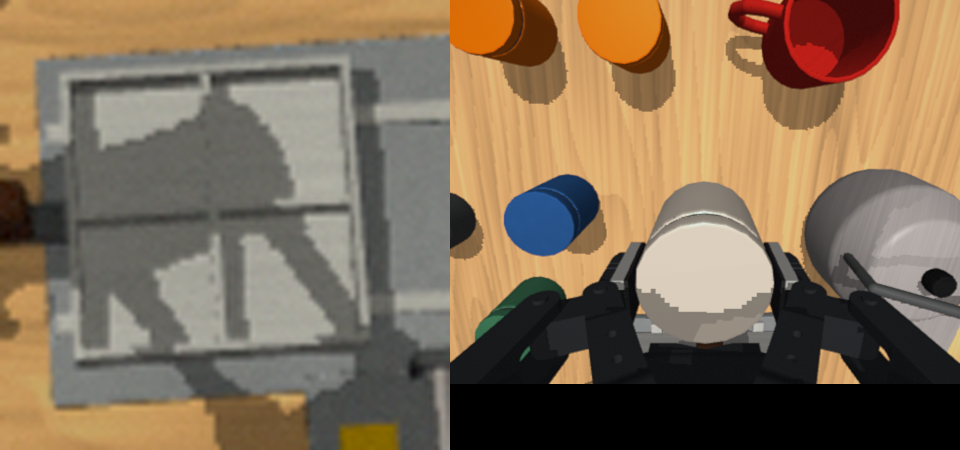

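The mixed picture shows the white canister held upright in the jaws and the empty tray. Its wall-top corners in the crop are (60,75), (350,60), (365,347) and (75,360), and the divider crossing is at about (213,213).

```bash
python3 - <<'E'
from h import *
st()
c=get_calibration('top'); R=np.array(c['R']);C=-R.T@np.array(c['t'])
def f(x,y,z):
    r=R.T@np.array([(210+(x-2)/5-c['cx'])/c['fx'],(125+(y-2)/5-c['cy'])/c['fy'],1]); return C+r*(z-C[2])/r[2]
K=[f(*k,.05)[:2] for k in [(60,75),(350,60),(365,347),(75,360)]]
print(np.round(K,4),'ctr',np.mean(K,0),'cross',f(213,213,.05))
t=np.radians(2.7);RR=np.array([[np.cos(t),-np.sin(t)],[np.sin(t),np.cos(t)]])
for ctr in (np.mean(K,0),):
  for n,l in [('bay0',(-.0425,-.0425)),('bay1',(.0425,-.0425)),('bay2',(-.0425,.0425)),('bay3',(.0425,.0425))]: print(n,ctr+RR@np.array(l))
E
```

```text
t 13.88 tcp [0.5935 0.2588 0.1576] w 0.686 F [-0.2  0.  -2.3]
[[0.002, -0.046, 0.999], [0.001, 0.999, 0.046], [-1.0, 0.001, 0.002]] [ 0.37  0.26  1.74 -0.    1.13  0.33]
[[ 0.699   0.0821]
 [ 0.7057 -0.0942]
 [ 0.5289 -0.0983]
 [ 0.5239  0.074 ]] ctr [ 0.61438746 -0.00908849] cross [ 0.61183677 -0.00931159  0.05      ]
bay0 [ 0.57393667 -0.05354333]
bay1 [ 0.65884231 -0.04953928]
bay2 [0.56993262 0.03136231]
bay3 [0.65483826 0.03536635]
```

{"op": "carry_out", "data": {"offset": [[-1,0,0],[0,-3.5,0.6],[0,-3.5,0.6],[0,-3.5,0.6],[0,-3.5,0.6]], "delta_rot": [[0,0,0],[0,0,0],[0,0,0],[0,0,0],[0,0,0]]}}

```text
time: 14.3
tool_pos: [0.6223, 0.1187, 0.1643]
tcp_rot: [-0.038, 1.575, 0.037]
wrist_force: [-0.3, -0.2, -2.8]
width: 0.689
```

{"op": "carry_out", "data": {"offset": [[0,-3.5,0.6],[0,-3.5,0.6],[0,-3.5,0.6],[0,-3.5,0.5],[0,-3.1,0.3]], "delta_rot": [[0,0,0],[0,0,0],[0,0,0],[0,0,0],[0,0,0]]}}

```text
time: 14.72
tool_pos: [0.6565, -0.0517, 0.1642]
tcp_rot: [-0.036, 1.575, 0.036]
wrist_force: [0.8, -0.4, -2.1]
width: 0.681
```

{"op": "carry_out", "data": {"offset": [[0,0,0],[0,0,0],[0,0,0],[0,0,0],[0,0,0]], "delta_rot": [[0,0,0],[0,0,0],[0,0,0],[0,0,0],[0,0,0]]}}

```text
time: 15.13
tool_pos: [0.6572, -0.0481, 0.1657]
tcp_rot: [-0.037, 1.572, 0.038]
wrist_force: [0.6, -0.2, -2.2]
width: 0.691
```

```bash
python3 - <<'E'
from h import *
st()
im,d,c,W=cam('wrist'); save('w5.png',im)
E
```

```text
t 15.13 tcp [ 0.6572 -0.0481  0.1657] w 0.691 F [ 0.6 -0.2 -2.2]
[[-0.001, -0.048, 0.999], [0.0, 0.999, 0.048], [-1.0, 0.001, -0.001]] [-0.11  0.28  1.71  0.    1.16 -0.16]
```

View pics/w5.png

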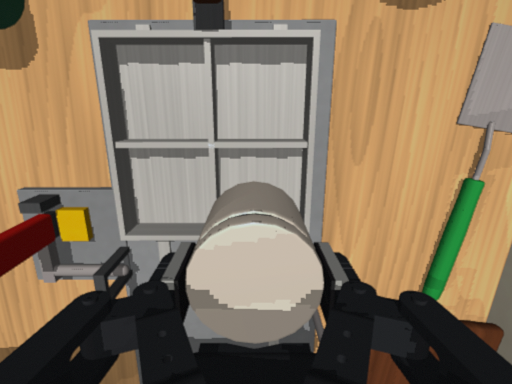

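The wrist view shows the divider crossing at about (211,144), and the outer wall-top corners at (92,27) and (334,27).

```bash
cat >> h.py <<'E'
def wray(u,v,z):
    s=read_state(); c=get_calibration('wrist'); T=np.eye(4); T[:3,:3]=Rn.from_rotvec(s['tcp_rot']).as_matrix(); T[:3,3]=s['tool_pos']
    W=T@np.array(c['mount']); r=W[:3,:3]@np.array([(u-c['cx'])/c['fx'],(v-c['cy'])/c['fy'],1]); C=W[:3,3]
    return (C+r*(z-C[2])/r[2])[:2].round(4)
E
python3 - <<'E'
from h import *
print('cross',wray(211.5,144,.05),'wall out TL',wray(92,34,.05),'TR',wray(321,30,.05),'left-bottom',wray(122,238,.05))
E
```

```text
cross [ 0.6184 -0.0086] wall out TL [0.5256 0.0711] TR [0.7017 0.0825] left-bottom [ 0.5353 -0.1001]
```

{"op": "carry_out", "data": {"offset": [[0,-0.2,0.4],[2,0,0],[2.5,0,0],[2.5,0,0],[2,0,0]], "delta_rot": [[0,0,0],[0,0,0],[0,0,0],[0,0,0],[0,0,0]]}}

```text
time: 15.6
tool_pos: [0.6615, -0.0507, 0.0748]
tcp_rot: [-0.037, 1.571, 0.037]
wrist_force: [-0.1, 0.3, -3.1]
width: 0.688
```

{"op": "carry_out", "data": {"offset": [[0.6,0,0],[0.5,0,0],[0.4,0,0],[0.2,0,0],[0,0,0]], "delta_rot": [[0,0,0],[0,0,0],[0,0,0],[0,0,0],[0,0,0]]}}

```text
time: 16.02
tool_pos: [0.6628, -0.0514, 0.0603]
tcp_rot: [-0.037, 1.569, 0.036]
wrist_force: [0.1, 0.4, -3.2]
width: 0.685
```

{"op": "carry_out", "data": {"offset": [[0.2,0,0],[0.1,0,0],[0,0,0],[0,0,0],[0,0,0]], "delta_rot": [[0,0,0],[0,0,0],[0,0,0],[0,0,0],[0,0,0]]}}

```text
time: 16.43
tool_pos: [0.6629, -0.0516, 0.0577]
tcp_rot: [-0.037, 1.568, 0.036]
wrist_force: [0.0, -0.1, 3.4]
width: 0.682
```

{"op": "carry_out", "data": {"offset": [[0,0,0],[0,0,0],[0,0,0],[0,0,0],[0,0,0]], "delta_rot": [[0,0,0],[0,0,0],[0,0,0],[0,0,0],[0,0,0]], "fingers": 0.7}}

```text
time: 16.85
tool_pos: [0.6616, -0.0514, 0.056]
tcp_rot: [-0.036, 1.571, 0.037]
wrist_force: [0.1, 0.6, -0.1]
width: 0.848
```

{"op": "carry_out", "data": {"offset": [[-2,0,0],[-3,0,0],[-4,0,0],[-4,0,0],[-4,0,0]], "delta_rot": [[0,0,0],[0,0,0],[0,0,0],[0,0,0],[0,0,0]]}}

```text
time: 17.27
tool_pos: [0.6612, -0.0513, 0.2274]
tcp_rot: [-0.036, 1.572, 0.037]
wrist_force: [2.4, 0.2, -0.1]
width: 0.85
```

{"op": "carry_out", "data": {"offset": [[0,3,-3],[0,3,-3],[0,3,-3],[0,3,-3],[0,3,-3]], "delta_rot": [[0,0,0],[0,0,0],[0,0,0],[0,0,0],[0,0,0]], "fingers": 1}}

```text
time: 17.68
tool_pos: [0.5062, 0.0898, 0.2262]
tcp_rot: [-0.036, 1.57, 0.036]
wrist_force: [-0.6, 1.0, 0.6]
width: 1.002
```

```bash
python3 - <<'E'
from h import *
st()
im,d,c,W=cam('wrist'); P=world(d,c,W); find(P,im)
im,d,c,W=cam('top'); P=world(d,c,W); save('top3.png',im); find(P,im,((.5,-.15,.08),(.72,.1,.1)))
E
```

```text
t 17.68 tcp [0.5062 0.0898 0.2262] w 1.002 F [-0.6  1.   0.6]
[[0.0, -0.046, 0.999], [0.0, 0.999, 0.046], [-1.0, 0.0, 0.0]] [ 0.13 -0.04  1.95  0.    1.23  0.08]
px [211.  27.] n 3434 ctr [0.4605 0.2248] mean [0.4613 0.2267 0.0707] size [0.059 0.048] hsv [107. 185. 143.]
px [498.  74.] n 2445 ctr [0.7354 0.2029] mean [0.7238 0.2001 0.0724] size [0.045 0.104] hsv [ 8. 15. 79.]
px [166. 156.] n 2839 ctr [0.4166 0.1087] mean [0.4174 0.11   0.0705] size [0.06 0.06] hsv [ 72. 123. 112.]
px [353. 153.] n 271 ctr [0.6079 0.119 ] mean [0.6012 0.1226 0.0726] size [0.02  0.036] hsv [ 10. 168.  35.]
px [267. 148.] n 317 ctr [ 0.6603 -0.0522] mean [ 0.6601 -0.0525  0.0882] size [0.058 0.056] hsv [ 19.  42. 182.]
```

{"op": "carry_out", "data": {"offset": [[0,3,-0.8],[0,3,-0.8],[0,3,-0.8],[0,3,-0.8],[0,2.3,-0.6]], "delta_rot": [[0,0,0],[0,0,0],[0,0,0],[0,0,0],[0,0,0]]}}

```text
time: 18.2
tool_pos: [0.4631, 0.2316, 0.2264]
tcp_rot: [-0.036, 1.57, 0.037]
wrist_force: [0.0, 0.3, 1.2]
width: 0.999
```

{"op": "carry_out", "data": {"offset": [[2,0,0],[3,0,0],[3,0,0],[2,0,0],[0,0,0]], "delta_rot": [[0,0,0],[0,0,0],[0,0,0],[0,0,0],[0,0,0]]}}

```text
time: 18.62
tool_pos: [0.46, 0.2282, 0.1211]
tcp_rot: [-0.04, 1.579, 0.034]
wrist_force: [-0.4, -1.0, -0.8]
width: 1.003
```

```bash
python3 - <<'E'
from h import *
im,d,c,W=cam('wrist'); P=world(d,c,W); find(P,im); st()
E
```

```text
px [396.   2.] n 153 ctr [0.5346 0.3616] mean [0.5336 0.3612 0.066 ] size [0.022 0.003] hsv [ 13. 242.  78.]
px [257. 210.] n 5689 ctr [0.4608 0.2312] mean [0.4606 0.2329 0.0706] size [0.059 0.059] hsv [107. 185. 133.]
px [192. 335.] n 1962 ctr [0.4171 0.1197] mean [0.4146 0.1256 0.0695] size [0.057 0.039] hsv [ 72. 124. 107.]
t 18.67 tcp [0.4615 0.2288 0.1237] w 0.999 F [-0.1 -0.5  0.7]
[[-0.005, -0.046, 0.999], [-0.003, 0.999, 0.046], [-1.0, -0.002, -0.005]] [ 0.41  0.06  2.05 -0.    1.04  0.37]
```

{"op": "carry_out", "data": {"offset": [[0,0.15,0],[2.5,0,0],[3,0,0],[2.5,0,0],[1.1,0,0]], "delta_rot": [[0,0,0],[0,0,0],[0,0,0],[0,0,0],[0,0,0]]}}

```text
time: 19.08
tool_pos: [0.4633, 0.2314, 0.0346]
tcp_rot: [-0.036, 1.571, 0.036]
wrist_force: [-1.0, -0.6, -0.6]
width: 0.999
```

{"op": "carry_out", "data": {"offset": [[0,0,0],[0,0,0],[0,0,0],[0,0,0],[0,0,0]], "delta_rot": [[0,0,0],[0,0,0],[0,0,0],[0,0,0],[0,0,0]], "fingers": -1}}

```text
time: 19.5
tool_pos: [0.4651, 0.2323, 0.0375]
tcp_rot: [-0.035, 1.566, 0.038]
wrist_force: [0.2, -0.1, 3.9]
width: 0.686
```

{"op": "carry_out", "data": {"offset": [[-1,0,0],[-3,0,0],[-4,0,0],[-4,0,0],[0,0,0]], "delta_rot": [[0,0,0],[0,0,0],[0,0,0],[0,0,0],[0,0,0]]}}

```text
time: 19.92
tool_pos: [0.4687, 0.234, 0.1653]
tcp_rot: [-0.032, 1.556, 0.041]
wrist_force: [2.3, 0.1, -0.5]
width: 0.688
```

{"op": "carry_out", "data": {"offset": [[-1,0,0],[0,-2.9,1.4],[0,-2.9,1.4],[0,-2.9,1.4],[0,-2.9,1.4]], "delta_rot": [[0,0,0],[0,0,0],[0,0,0],[0,0,0],[0,0,0]]}}

```text
time: 20.33
tool_pos: [0.5236, 0.117, 0.1646]
tcp_rot: [-0.038, 1.573, 0.037]
wrist_force: [0.6, 0.6, -2.2]
width: 0.687
```

{"op": "carry_out", "data": {"offset": [[0,-2.9,1.4],[0,-2.9,1.4],[0,-3.1,1.5],[0,0,0],[0,0,0]], "delta_rot": [[0,0,0],[0,0,0],[0,0,0],[0,0,0],[0,0,0]]}}

```text
time: 20.75
tool_pos: [0.571, 0.0297, 0.1643]
tcp_rot: [-0.034, 1.573, 0.034]
wrist_force: [0.0, -0.3, -3.1]
width: 0.687
```

```bash
python3 - <<'E'
from h import *
st(); im,d,c,W=cam('top'); save('top4.png',im); im,d,c,W=cam('wrist'); save('w6.png',im)
E
```

```text
t 20.75 tcp [0.571  0.0297 0.1643] w 0.687 F [ 0.  -0.3 -3.1]
[[-0.003, -0.043, 0.999], [0.0, 0.999, 0.043], [-1.0, 0.0, -0.003]] [ 0.01  0.12  1.9   0.    1.12 -0.03]
```

View pics/w6.png

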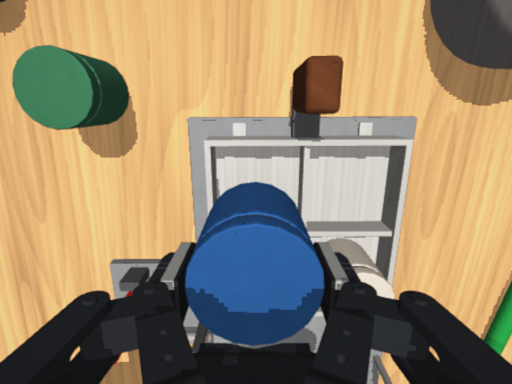

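The wrist view shows blue held over the near outer bay, white standing in its bay at (365,265), and green still in place at (60,87). Now I lower it.

{"op": "carry_out", "data": {"offset": [[0,0.1,0.15],[2,0,0],[2.5,0,0],[2.5,0,0],[2,0,0]], "delta_rot": [[0,0,0],[0,0,0],[0,0,0],[0,0,0],[0,0,0]]}}

```text
time: 21.27
tool_pos: [0.5717, 0.0339, 0.0738]
tcp_rot: [-0.038, 1.572, 0.038]
wrist_force: [-0.3, 0.4, -2.6]
width: 0.684
```

{"op": "carry_out", "data": {"offset": [[0.6,0,0],[0.5,0,0],[0.4,0,0],[0.2,0,0],[0,0,0]], "delta_rot": [[0,0,0],[0,0,0],[0,0,0],[0,0,0],[0,0,0]]}}

```text
time: 21.68
tool_pos: [0.5738, 0.0326, 0.0592]
tcp_rot: [-0.037, 1.569, 0.037]
wrist_force: [0.3, 0.5, -0.9]
width: 0.689
```

{"op": "carry_out", "data": {"offset": [[0.2,0,0],[0.1,0,0],[0,0,0],[0,0,0],[0,0,0]], "delta_rot": [[0,0,0],[0,0,0],[0,0,0],[0,0,0],[0,0,0]]}}

```text
time: 22.1
tool_pos: [0.574, 0.0323, 0.0564]
tcp_rot: [-0.036, 1.568, 0.036]
wrist_force: [0.0, 0.4, 4.5]
width: 0.687
```

Touching the floor. Release, rise, and move to view green.

{"op": "carry_out", "data": {"offset": [[0,0,0],[0,0,0],[0,0,0],[0,0,0],[0,0,0]], "delta_rot": [[0,0,0],[0,0,0],[0,0,0],[0,0,0],[0,0,0]], "fingers": 0.7}}

```text
time: 22.52
tool_pos: [0.5728, 0.0324, 0.055]
tcp_rot: [-0.036, 1.571, 0.037]
wrist_force: [-0.0, 0.6, 0.2]
width: 0.847
```

{"op": "carry_out", "data": {"offset": [[-2,0,0],[-3,0,0],[-4,0,0],[-4,0,0],[-4,0,0]], "delta_rot": [[0,0,0],[0,0,0],[0,0,0],[0,0,0],[0,0,0]]}}

```text
time: 22.93
tool_pos: [0.5723, 0.0324, 0.2265]
tcp_rot: [-0.037, 1.572, 0.037]
wrist_force: [1.0, -0.1, -0.0]
width: 0.853
```

{"op": "carry_out", "data": {"offset": [[0,0.8,-3],[0,0.8,-3],[0,0.8,-3],[0,0.8,-3],[0,0.8,-2.5]], "delta_rot": [[0,0,0],[0,0,0],[0,0,0],[0,0,0],[0,0,0]], "fingers": 1}}

```text
time: 23.35
tool_pos: [0.4242, 0.0657, 0.2249]
tcp_rot: [-0.036, 1.571, 0.036]
wrist_force: [0.3, 0.1, 0.3]
width: 0.999
```

```bash
python3 - <<'E'
from h import *
st()
im,d,c,W=cam('wrist'); P=world(d,c,W); find(P,im)
im,d,c,W=cam('top'); P=world(d,c,W); find(P,im,((.5,-.15,.08),(.72,.1,.1))); find(P,im)
E
```

```text
t 23.35 tcp [0.4242 0.0657 0.2249] w 0.999 F [0.3 0.1 0.3]
[[-0.001, -0.046, 0.999], [0.0, 0.999, 0.046], [-1.0, 0.0, -0.001]] [ 0.1  -0.21  2.1   0.    1.25  0.05]
px [249. 136.] n 2940 ctr [0.4166 0.1084] mean [0.4163 0.1096 0.0707] size [0.059 0.059] hsv [ 72. 123. 113.]
px [439. 135.] n 456 ctr [0.601 0.118] mean [0.5993 0.1191 0.0724] size [0.007 0.036] hsv [ 10. 168.  33.]
px [379. 205.] n 502 ctr [0.5641 0.0359] mean [0.5544 0.0459 0.0713] size [0.042 0.051] hsv [107.  184.   79.5]
px [267. 148.] n 317 ctr [ 0.66   -0.0524] mean [ 0.6599 -0.0524  0.0884] size [0.057 0.057] hsv [ 19.  42. 175.]
px [239. 176.] n 265 ctr [0.5755 0.0312] mean [0.5765 0.0309 0.0885] size [0.054 0.055] hsv [106. 192. 112.]
px [181. 124.] n 290 ctr [0.7558 0.2109] mean [0.7423 0.2013 0.0736] size [0.088 0.129] hsv [15. 22. 75.]
px [112. 137.] n 113 ctr [0.6921 0.3941] mean [0.7044 0.4073 0.0743] size [0.067 0.077] hsv [  2. 241.  73.]
px [120. 153.] n 103 ctr [0.6593 0.3836] mean [0.655  0.3825 0.0719] size [0.077 0.062] hsv [  2. 239. 102.]
px [116. 194.] n 329 ctr [0.5325 0.3896] mean [0.5326 0.389  0.0698] size [0.057 0.061] hsv [ 16. 255. 183.]
px [115. 229.] n 343 ctr [0.4314 0.391 ] mean [0.4304 0.3903 0.0695] size [0.058 0.061] hsv [ 17. 255. 183.]
px [209. 238.] n 114 ctr [0.4026 0.1159] mean [0.4012 0.1174 0.0694] size [0.032 0.04 ] hsv [ 72. 134.  96.]
```

{"op": "carry_out", "data": {"offset": [[0,2.2,-0.25],[0,2.1,-0.25],[0,0,0],[2,0,0],[3,0,0]], "delta_rot": [[0,0,0],[0,0,0],[0,0,0],[0,0,0],[0,0,0]]}}

```text
time: 23.87
tool_pos: [0.4233, 0.109, 0.1783]
tcp_rot: [-0.037, 1.562, 0.038]
wrist_force: [1.9, -0.0, -0.5]
width: 1.002
```

{"op": "carry_out", "data": {"offset": [[3,0,0],[2,0,0],[0,0,0],[0,0,0],[0,0,0]], "delta_rot": [[0,0,0],[0,0,0],[0,0,0],[0,0,0],[0,0,0]]}}

```text
time: 24.28
tool_pos: [0.4207, 0.1082, 0.1265]
tcp_rot: [-0.036, 1.569, 0.036]
wrist_force: [0.7, 0.5, -0.3]
width: 0.998
```

```bash
python3 - <<'E'
from h import *
im,d,c,W=cam('wrist'); P=world(d,c,W); find(P,im); st()
E
```

```text
px [249. 210.] n 5376 ctr [0.4162 0.1091] mean [0.4162 0.1108 0.0705] size [0.059 0.059] hsv [ 72. 124. 108.]
px [506. 213.] n 563 ctr [0.5996 0.1182] mean [0.5992 0.1161 0.0678] size [0.006 0.035] hsv [ 10. 172.  31.]
px [439. 288.] n 992 ctr [0.5699 0.0522] mean [0.5629 0.0561 0.0718] size [0.047 0.02 ] hsv [107. 185.  81.]
t 24.33 tcp [0.4212 0.1084 0.1271] w 0.999 F [ 0.5  0.4 -0.1]
[[0.003, -0.046, 0.999], [0.0, 0.999, 0.046], [-1.0, 0.0, 0.003]] [ 0.19 -0.11  2.21 -0.    1.04  0.15]
```

{"op": "carry_out", "data": {"offset": [[0,0.1,-0.5],[2.5,0,0],[3,0,0],[2.7,0,0],[1.3,0,0]], "delta_rot": [[0,0,0],[0,0,0],[0,0,0],[0,0,0],[0,0,0]]}}

```text
time: 24.75
tool_pos: [0.4131, 0.1089, 0.0289]
tcp_rot: [-0.037, 1.572, 0.036]
wrist_force: [-0.3, -0.6, -0.2]
width: 0.999
```

{"op": "carry_out", "data": {"offset": [[0,0,0],[0,0,0],[0,0,0],[0,0,0],[0,0,0]], "delta_rot": [[0,0,0],[0,0,0],[0,0,0],[0,0,0],[0,0,0]], "fingers": -1}}

```text
time: 25.17
tool_pos: [0.4158, 0.1094, 0.0319]
tcp_rot: [-0.036, 1.567, 0.037]
wrist_force: [-0.1, 0.7, 1.2]
width: 0.687
```

{"op": "carry_out", "data": {"offset": [[-1,0,0],[-3,0,0],[-4,0,0],[-4,0,0],[-2,0,0]], "delta_rot": [[0,0,0],[0,0,0],[0,0,0],[0,0,0],[0,0,0]]}}

```text
time: 25.58
tool_pos: [0.4166, 0.1096, 0.1762]
tcp_rot: [-0.035, 1.563, 0.038]
wrist_force: [1.5, 0.8, -1.1]
width: 0.687
```

{"op": "carry_out", "data": {"offset": [[-1,0,0],[0,0,0],[0,0,0],[0,0,0],[0,0,0]], "delta_rot": [[0,0,0],[0,0,0],[0,0,0],[0,0,0],[0,0,0]]}}

```text
time: 26.0
tool_pos: [0.4124, 0.1087, 0.1778]
tcp_rot: [-0.037, 1.575, 0.036]
wrist_force: [-0.3, -0.1, -2.4]
width: 0.688
```

{"op": "carry_out", "data": {"offset": [[0,-1.2,3.5],[0,-1.2,3.5],[0,-1.2,3.5],[0,-1.2,3.5],[0,-1.2,3.5]], "delta_rot": [[0,0,0],[0,0,0],[0,0,0],[0,0,0],[0,0,0]]}}

```text
time: 26.42
tool_pos: [0.5921, 0.0566, 0.1775]
tcp_rot: [-0.037, 1.575, 0.036]
wrist_force: [-0.2, -0.7, -2.2]
width: 0.687
```

{"op": "carry_out", "data": {"offset": [[0,-1.2,3.4],[0,-1.2,3.4],[0,0,0],[0,0,0],[0,0,0]], "delta_rot": [[0,0,0],[0,0,0],[0,0,0],[0,0,0],[0,0,0]]}}

```text
time: 26.83
tool_pos: [0.6594, 0.0364, 0.1774]
tcp_rot: [-0.036, 1.576, 0.036]
wrist_force: [-1.2, -0.3, -2.2]
width: 0.69
```

```bash
python3 - <<'E'
from h import *
st(); im,d,c,W=cam('wrist'); save('w7.png',im)
E
```

```text
t 26.83 tcp [0.6594 0.0364 0.1774] w 0.69 F [-1.2 -0.3 -2.2]
[[-0.005, -0.046, 0.999], [0.0, 0.999, 0.046], [-1.0, 0.0, -0.005]] [ 0.02  0.28  1.69  0.    1.18 -0.03]
```

View pics/w7.png

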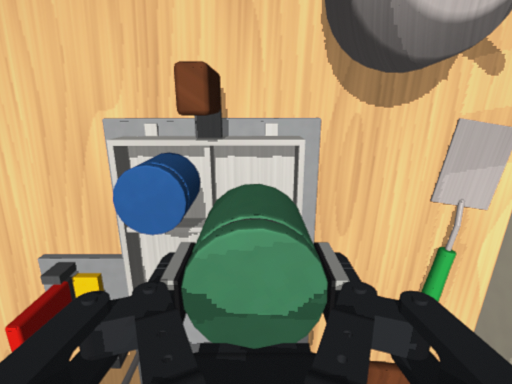

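Green is held over the far outer bay and blue stands in the near outer bay at (157,193). Now I lower it.

{"op": "carry_out", "data": {"offset": [[2,0,0.1],[3,0,0],[3,0,0],[2,0,0],[1,0,0]], "delta_rot": [[0,0,0],[0,0,0],[0,0,0],[0,0,0],[0,0,0]]}}

```text
time: 27.3
tool_pos: [0.6576, 0.0371, 0.0664]
tcp_rot: [-0.037, 1.577, 0.037]
wrist_force: [-0.2, 0.4, -2.8]
width: 0.689
```

{"op": "carry_out", "data": {"offset": [[0.6,0,0],[0.4,0,0],[0.3,0,0],[0.2,0,0],[0,0,0]], "delta_rot": [[0,0,0],[0,0,0],[0,0,0],[0,0,0],[0,0,0]]}}

```text
time: 27.72
tool_pos: [0.6628, 0.0366, 0.0564]
tcp_rot: [-0.037, 1.568, 0.037]
wrist_force: [0.2, 0.8, -1.7]
width: 0.687
```

{"op": "carry_out", "data": {"offset": [[0.1,0,0],[0.1,0,0],[0.1,0,0],[0,0,0],[0,0,0]], "delta_rot": [[0,0,0],[0,0,0],[0,0,0],[0,0,0],[0,0,0]]}}

```text
time: 28.13
tool_pos: [0.6619, 0.0365, 0.0523]
tcp_rot: [-0.036, 1.571, 0.036]
wrist_force: [-0.0, 0.3, -2.1]
width: 0.689
```

Not touching yet.

{"op": "carry_out", "data": {"offset": [[0.1,0,0],[0.1,0,0],[0,0,0],[0,0,0],[0,0,0]], "delta_rot": [[0,0,0],[0,0,0],[0,0,0],[0,0,0],[0,0,0]]}}

```text
time: 28.55
tool_pos: [0.6622, 0.0365, 0.0509]
tcp_rot: [-0.037, 1.57, 0.036]
wrist_force: [-2.0, -0.3, 3.7]
width: 0.688
```

{"op": "carry_out", "data": {"offset": [[0,0,0],[0,0,0],[0,0,0],[0,0,0],[0,0,0]], "delta_rot": [[0,0,0],[0,0,0],[0,0,0],[0,0,0],[0,0,0]], "fingers": 0.6}}

```text
time: 28.97
tool_pos: [0.662, 0.0365, 0.0501]
tcp_rot: [-0.037, 1.57, 0.037]
wrist_force: [0.6, 0.4, -0.3]
width: 0.799
```

{"op": "carry_out", "data": {"offset": [[-2,0,0],[-3,0,0],[-4,0,0],[-4,0,0],[-4,0,0]], "delta_rot": [[0,0,0],[0,0,0],[0,0,0],[0,0,0],[0,0,0]]}}

```text
time: 29.38
tool_pos: [0.6614, 0.0365, 0.2215]
tcp_rot: [-0.037, 1.571, 0.037]
wrist_force: [0.5, 0.1, 0.5]
width: 0.798
```

{"op": "carry_out", "data": {"offset": [[0,3,-3],[0,3,-2],[0,3,0],[0,3,0],[0,0,0]], "delta_rot": [[0,0,0],[0,0,0],[0,0,0],[0,0,0],[0,0,0]], "fingers": 1}}

```text
time: 29.8
tool_pos: [0.6061, 0.1583, 0.2207]
tcp_rot: [-0.037, 1.57, 0.042]
wrist_force: [0.5, -0.0, -0.1]
width: 1.004
```

```bash
python3 - <<'E'
from h import *
st()
im,d,c,W=cam('top'); save('top5.png',im); P=world(d,c,W); find(P,im,((.5,-.15,.08),(.72,.08,.1)))
im,d,c,W=cam('wrist'); P=world(d,c,W); m=np.all((P>[.55,.05,.093])&(P<[.68,.2,.106]),-1); q=P[m]
if len(q): print('pull',len(q),q.min(0),q.max(0))
E
```

```text
t 29.8 tcp [0.6061 0.1583 0.2207] w 1.004 F [ 0.5 -0.  -0.1]
[[0.001, -0.05, 0.999], [0.003, 0.999, 0.05], [-1.0, 0.003, 0.001]] [0.21 0.18 1.73 0.   1.23 0.16]
px [237. 149.] n 320 ctr [0.6606 0.036 ] mean [0.6598 0.0356 0.0884] size [0.06  0.056] hsv [ 71. 136.  63.]
px [267. 148.] n 312 ctr [ 0.6601 -0.0523] mean [ 0.6603 -0.0523  0.0883] size [0.058 0.057] hsv [ 19.  41. 118.]
px [239. 178.] n 319 ctr [0.5725 0.0312] mean [0.5722 0.031  0.0883] size [0.06  0.056] hsv [106. 193.  79.]
pull 901 [0.59863225 0.10077877 0.09318093] [0.62370089 0.13685986 0.1029396 ]
```

View pics/top5.png

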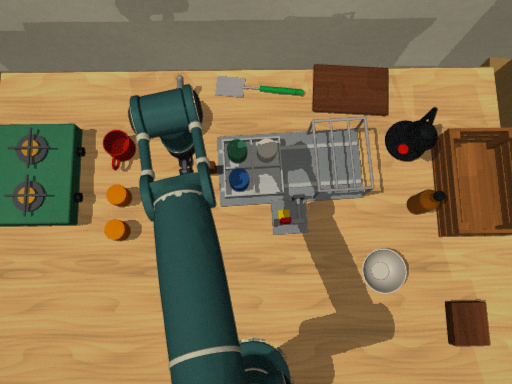

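All three canisters stand in separate bays with their lids level at 0.088: green (237,150), white (267,149), blue (239,178). The bolt is still back. Now I grip the pull and slide the tray home.

{"op": "carry_out", "data": {"offset": [[0,-2,0.2],[0,-1.9,0.2],[2,0,0],[3,0,0],[3,0,0]], "delta_rot": [[0,0,0],[0,0,0],[0,0,0],[0,0,0],[0,0,0]]}}

```text
time: 30.32
tool_pos: [0.6145, 0.1129, 0.1409]
tcp_rot: [-0.035, 1.567, 0.035]
wrist_force: [-0.2, -0.6, -0.5]
width: 1.001
```

{"op": "carry_out", "data": {"offset": [[3,0,0],[2.4,0,0],[1.6,0,0],[0.4,0,0],[0,0,0]], "delta_rot": [[0,0,0],[0,0,0],[0,0,0],[0,0,0],[0,0,0]]}}

```text
time: 30.73
tool_pos: [0.6114, 0.1134, 0.0643]
tcp_rot: [-0.036, 1.574, 0.035]
wrist_force: [-0.1, -0.5, -0.0]
width: 1.0
```

{"op": "carry_out", "data": {"offset": [[0,0,0],[0,0,0],[0,0,0],[0,0,0],[0,0,0]], "delta_rot": [[0,0,0],[0,0,0],[0,0,0],[0,0,0],[0,0,0]], "fingers": -1, "newtons": 50}}

```text
time: 31.15
tool_pos: [0.6127, 0.1149, 0.0675]
tcp_rot: [-0.036, 1.571, 0.037]
wrist_force: [-25.2, -0.4, 20.0]
width: 0.297
```

{"op": "carry_out", "data": {"offset": [[0,0,0],[0,0,0],[0,0,0],[0,0,0],[0,0,0]], "delta_rot": [[0,0,0],[0,0,0],[0,0,0],[0,0,0],[0,0,0]]}}

```text
time: 31.57
tool_pos: [0.6116, 0.1148, 0.0676]
tcp_rot: [-0.037, 1.573, 0.037]
wrist_force: [-6.1, -0.7, 7.7]
width: 0.277
```

{"op": "carry_out", "data": {"offset": [[0,-0.5,0],[0,-0.8,0],[0,-1.1,0],[0,-1.3,0],[0,-1.3,0]], "delta_rot": [[0,0,0],[0,0,0],[0,0,0],[0,0,0],[0,0,0]]}}

```text
time: 31.98
tool_pos: [0.614, 0.0657, 0.0676]
tcp_rot: [-0.036, 1.572, 0.038]
wrist_force: [-5.2, 3.3, 6.4]
width: 0.278
```

{"op": "carry_out", "data": {"offset": [[0,-1.5,0],[0,-1.5,0],[0,-1.5,0],[0,-1.5,0],[0,-1.5,0]], "delta_rot": [[0,0,0],[0,0,0],[0,0,0],[0,0,0],[0,0,0]]}}

```text
time: 32.4
tool_pos: [0.6177, -0.0097, 0.0676]
tcp_rot: [-0.036, 1.572, 0.038]
wrist_force: [-4.4, 2.4, 6.1]
width: 0.275
```

{"op": "carry_out", "data": {"offset": [[0,-1.5,0],[0,-1.5,0],[0,-1.5,0],[0,-1.5,0],[0,-1.3,0]], "delta_rot": [[0,0,0],[0,0,0],[0,0,0],[0,0,0],[0,0,0]]}}

```text
time: 32.82
tool_pos: [0.6213, -0.083, 0.0676]
tcp_rot: [-0.036, 1.572, 0.038]
wrist_force: [-3.8, 3.3, 7.5]
width: 0.276
```

{"op": "carry_out", "data": {"offset": [[0,-1.1,0],[0,-0.9,0],[0,-0.6,0],[0,-0.4,0],[0,-0.2,0]], "delta_rot": [[0,0,0],[0,0,0],[0,0,0],[0,0,0],[0,0,0]]}}

```text
time: 33.23
tool_pos: [0.6228, -0.115, 0.0676]
tcp_rot: [-0.036, 1.572, 0.037]
wrist_force: [-5.0, 7.7, 7.0]
width: 0.274
```

Force has risen at the stop. A small extra push follows, then release, rise and look.

{"op": "carry_out", "data": {"offset": [[0,-0.1,0],[0,0,0],[0,0,0],[0,0,0],[0,0,0]], "delta_rot": [[0,0,0],[0,0,0],[0,0,0],[0,0,0],[0,0,0]]}}

```text
time: 33.65
tool_pos: [0.6228, -0.1149, 0.0676]
tcp_rot: [-0.036, 1.572, 0.038]
wrist_force: [-4.4, 3.2, 6.9]
width: 0.275
```

{"op": "carry_out", "data": {"offset": [[0,0,0],[0,0,0],[0,0,0],[0,0,0],[0,0,0]], "delta_rot": [[0,0,0],[0,0,0],[0,0,0],[0,0,0],[0,0,0]], "fingers": 1}}

```text
time: 34.07
tool_pos: [0.6236, -0.116, 0.0662]
tcp_rot: [-0.037, 1.57, 0.036]
wrist_force: [0.3, -0.6, 1.0]
width: 0.957
```

{"op": "carry_out", "data": {"offset": [[-2,0,0],[-3,0,0],[-3,0,0],[-3,0,0],[0,0,0]], "delta_rot": [[0,0,0],[0,0,0],[0,0,0],[0,0,0],[0,0,0]]}}

```text
time: 34.48
tool_pos: [0.6281, -0.1171, 0.1843]
tcp_rot: [-0.039, 1.558, 0.034]
wrist_force: [0.6, -0.9, 1.3]
width: 1.001
```

{"op": "carry_out", "data": {"offset": [[0,0,-3.5],[0,0,-3.5],[0,0,-3.5],[0,0,-3.5],[0,-1,-3.2]], "delta_rot": [[0,0,0],[0,0,0],[0,0,0],[0,0,0],[0,0,0]]}}

```text
time: 34.9
tool_pos: [0.45, -0.1329, 0.1756]
tcp_rot: [-0.037, 1.571, 0.038]
wrist_force: [0.6, -0.7, 0.4]
width: 0.997
```

```bash
python3 - <<'E'
from h import *
im,d,c,W=cam('wrist'); st(); save('w8.png',im); P=world(d,c,W); hsv=cv2.cvtColor(im,cv2.COLOR_RGB2HSV);H,S,V=[hsv[...,i].astype(int) for i in range(3)]
m=((H<6)|(H>174))&(S>180)&(V>80)&(P[...,2]>.093)&(P[...,2]<.11); q=P[m];print(len(q),q.min(0),q.max(0))
m=np.all((P>[.58,-.15,.093])&(P<[.66,-.07,.106]),-1); q=P[m]; print('pull',len(q),q.min(0) if len(q) else '',q.max(0) if len(q) else '')
im,d,c,W=cam('top'); P=world(d,c,W); save('top6.png',im); find(P,im,((.5,-.36,.08),(.72,-.14,.1)))
E
```

```text
t 34.95 tcp [ 0.4443 -0.1343  0.1746] w 0.994 F [-4.7  0.8 -0.5]
[[-0.007, -0.047, 0.999], [-0.0, 0.999, 0.047], [-1.0, 0.0, -0.007]] [-0.35 -0.09  2.1  -0.    1.14 -0.39]
679 [ 0.44191302 -0.11656034  0.09314407] [ 0.45580063 -0.08773047  0.10236991]
pull 1640 [ 0.60861297 -0.12892214  0.09300094] [ 0.63430454 -0.09295284  0.10278728]
px [310. 144.] n 136 ctr [ 0.6704 -0.1788] mean [ 0.6694 -0.1794  0.0887] size [0.056 0.027] hsv [ 71. 134.  93.]
px [320. 144.] n 124 ctr [ 0.6703 -0.2107] mean [ 0.6716 -0.2093  0.0882] size [0.055 0.024] hsv [ 71. 134.  80.]
px [342. 144.] n 249 ctr [ 0.6717 -0.2738] mean [ 0.6705 -0.2759  0.0882] size [0.058 0.044] hsv [ 19.  42. 175.]
px [323. 171.] n 95 ctr [ 0.59   -0.2156] mean [ 0.5898 -0.2146  0.088 ] size [0.041 0.025] hsv [106. 191.  97.]
```

View pics/w8.png

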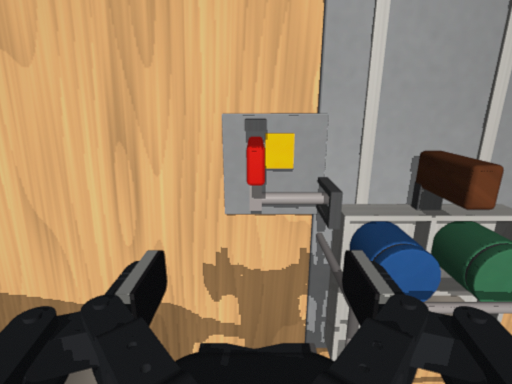

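The wrist view shows the tray home (pull at its original position, cans standing under the cover) and the bolt tab at (256,162) behind the bump.

{"op": "carry_out", "data": {"offset": [[0,1.6,0.3],[0,1.6,0.3],[0,0,0],[2,0,0],[3,0,0]], "delta_rot": [[0,0,0],[0,0,0],[0,0,0],[0,0,0],[0,0,0]]}}

```text
time: 35.42
tool_pos: [0.461, -0.1028, 0.1294]
tcp_rot: [-0.04, 1.562, 0.035]
wrist_force: [0.9, -0.4, 0.0]
width: 1.004
```

{"op": "carry_out", "data": {"offset": [[3,0,0],[2,0,0],[1,0,0],[0,0,0],[0,0,0]], "delta_rot": [[0,0,0],[0,0,0],[0,0,0],[0,0,0],[0,0,0]]}}

```text
time: 35.83
tool_pos: [0.4571, -0.1019, 0.0664]
tcp_rot: [-0.037, 1.571, 0.037]
wrist_force: [0.7, 0.1, -0.0]
width: 0.998
```

{"op": "carry_out", "data": {"offset": [[0.5,0,-0.8],[0,0,0],[0,0,0],[0,0,0],[0,0,0]], "delta_rot": [[0,0,0],[0,0,0],[0,0,0],[0,0,0],[0,0,0]]}}

```text
time: 36.25
tool_pos: [0.4493, -0.1023, 0.0621]
tcp_rot: [-0.037, 1.569, 0.036]
wrist_force: [-0.5, 0.4, 0.7]
width: 0.997
```

{"op": "carry_out", "data": {"offset": [[0,0,0],[0,0,0],[0,0,0],[0,0,0],[0,0,0]], "delta_rot": [[0,0,0],[0,0,0],[0,0,0],[0,0,0],[0,0,0]], "fingers": -1}}

```text
time: 36.67
tool_pos: [0.4487, -0.1021, 0.0613]
tcp_rot: [-0.037, 1.571, 0.037]
wrist_force: [0.7, 1.6, -0.0]
width: 0.301
```

{"op": "carry_out", "data": {"offset": [[0,0,0],[0,0,0],[0,0,0],[0,0,0],[0,0,0]], "delta_rot": [[0,0,0],[0,0,0],[0,0,0],[0,0,0],[0,0,0]]}}

```text
time: 37.08
tool_pos: [0.4489, -0.1021, 0.0614]
tcp_rot: [-0.037, 1.57, 0.037]
wrist_force: [1.4, 0.1, 0.7]
width: 0.157
```

{"op": "carry_out", "data": {"offset": [[-0.6,0,0],[-0.6,0,0],[-0.5,0,0],[0,0,0],[0,0,0]], "delta_rot": [[0,0,0],[0,0,0],[0,0,0],[0,0,0],[0,0,0]]}}

```text
time: 37.5
tool_pos: [0.4488, -0.1021, 0.0787]
tcp_rot: [-0.037, 1.57, 0.036]
wrist_force: [2.1, 1.0, -3.4]
width: 0.156
```

{"op": "carry_out", "data": {"offset": [[0,0,1],[0,0,1],[0,0,1],[0,0,1],[0,0,0.8]], "delta_rot": [[0,0,0],[0,0,0],[0,0,0],[0,0,0],[0,0,0]]}}

```text
time: 37.92
tool_pos: [0.4975, -0.0996, 0.0777]
tcp_rot: [-0.036, 1.572, 0.037]
wrist_force: [-3.9, -0.5, -2.7]
width: 0.157
```

{"op": "carry_out", "data": {"offset": [[0,0,0.1],[0,0,0],[0.6,0,0],[0.6,0,0],[0.4,0,0]], "delta_rot": [[0,0,0],[0,0,0],[0,0,0],[0,0,0],[0,0,0]]}}

```text
time: 38.33
tool_pos: [0.4971, -0.0997, 0.0613]
tcp_rot: [-0.036, 1.572, 0.037]
wrist_force: [-2.9, -0.5, 2.1]
width: 0.155
```

{"op": "carry_out", "data": {"offset": [[0,0,0],[0,0,0],[0,0,0],[0,0,0],[0,0,0]], "delta_rot": [[0,0,0],[0,0,0],[0,0,0],[0,0,0],[0,0,0]]}}

```text
time: 38.75
tool_pos: [0.4972, -0.0997, 0.0621]
tcp_rot: [-0.036, 1.571, 0.037]
wrist_force: [-4.6, -0.3, -2.8]
width: 0.152
```

{"op": "carry_out", "data": {"offset": [[0,0,0],[0,0,0],[0,0,0],[0,0,0],[0,0,0]], "delta_rot": [[0,0,0],[0,0,0],[0,0,0],[0,0,0],[0,0,0]], "fingers": 1}}

```text
time: 39.17
tool_pos: [0.4988, -0.1, 0.0631]
tcp_rot: [-0.037, 1.568, 0.036]
wrist_force: [0.5, 0.8, -0.5]
width: 0.857
```

{"op": "carry_out", "data": {"offset": [[-2,0,0],[-3,0,0],[-3,0,0],[-4,0,0],[-3,0,0]], "delta_rot": [[0,0,0],[0,0,0],[0,0,0],[0,0,0],[0,0,0]]}}

```text
time: 39.58
tool_pos: [0.4984, -0.0999, 0.2153]
tcp_rot: [-0.037, 1.568, 0.036]
wrist_force: [1.0, -1.1, 0.7]
width: 0.998
```

{"op": "carry_out", "data": {"offset": [[0,-2,0],[0,-2,0],[0,0,0],[0,0,0],[0,0,0]], "delta_rot": [[0,0,0],[0,0,0],[0,0,0],[0,0,0],[0,0,0]]}}

```text
time: 40.0
tool_pos: [0.4992, -0.1393, 0.2119]
tcp_rot: [-0.035, 1.571, 0.037]
wrist_force: [0.1, 0.5, -0.5]
width: 0.999
```

```bash
python3 - <<'E'
from h import *
im,d,c,W=cam('wrist'); st(); save('w9.png',im); P=world(d,c,W); hsv=cv2.cvtColor(im,cv2.COLOR_RGB2HSV);H,S,V=[hsv[...,i].astype(int) for i in range(3)]
m=((H<6)|(H>174))&(S>180)&(V>80)&(P[...,2]>.093)&(P[...,2]<.12); q=P[m];print('tab',len(q),q.min(0),q.max(0),np.median(q,0))
m=np.all((P>[.58,-.15,.093])&(P<[.66,-.07,.106]),-1); q=P[m]; print('pull',len(q),q.min(0),q.max(0))
im2,d,c,W=cam('side'); save('mix2.png',np.hstack([im[:,56:456],im2[:,100:500]]))
E
```

```text
t 40.05 tcp [ 0.4991 -0.1391  0.2117] w 0.999 F [-1.6  0.4 -0.1]
[[-0.001, -0.046, 0.999], [0.001, 0.999, 0.046], [-1.0, 0.001, -0.001]] [-0.32 -0.02  1.96  0.    1.21 -0.37]
tab 537 [ 0.48939259 -0.11471287  0.09408398] [ 0.50310638 -0.0858548   0.10248417] [ 0.49625681 -0.09967547  0.1005112 ]
pull 1191 [ 0.60922787 -0.12906412  0.09300408] [ 0.63355039 -0.09318514  0.10304671]
```

View pics/mix2.png

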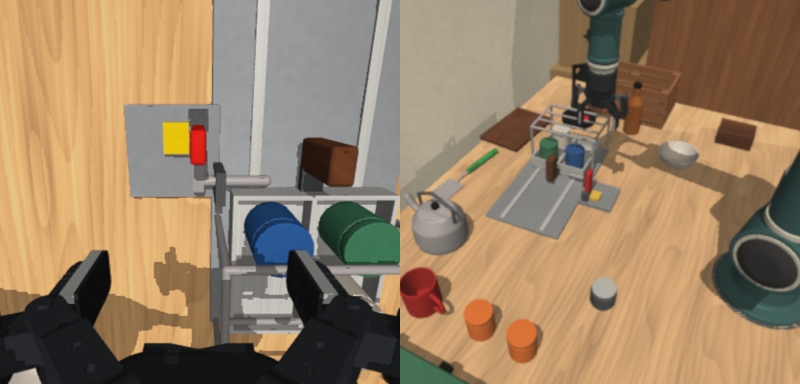

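The tab is back at its starting position (x 0.496, top 0.1005). The rod crosses the tray end, the cans stand upright under the cover, and the bystanders are in place.

```bash
python3 -c "
from h import *
print(finish_job())"
```

```text
the job is handed in; nothing more can be done
None
```

I packed the three canisters that were on the bench and handed the job in at about 40 s; no verdict is reported. White went in the far inner bay, blue in the near outer and green in the far outer. There was no yellow canister at this start. The tray is home and the bolt is shot back over the bump.

**Final checks**
- **Canisters:** With the tray out, all three lids were level at 88 mm over the bench (expected 89 mm). After the tray went home, the cameras showed them still upright under the cover.
- **Tray:** The pull is back within about 1 mm of where it started.
- **Bolt:** The tab is within 1 mm of its starting position in travel and height, so it is home and down.
- **Everything else:** The mug, kettle, tin, bowl and both orange look-alikes look unmoved in the last side view, and the open gripper was clear of everything.

**What disagreed:** My first estimate of where the drawn-out tray would sit was about 26 mm off along its slide. I used the positions measured directly in the pictures instead. The top and wrist cameras then differed by about 4–6 mm across the tray, which was within the slack of the bays.

No check failed. I saw no knocked canister and no slackened grip.

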